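# Interleave two mounted prints in the print press

### The arm

A 6-joint arm with a two-finger parallel gripper is mounted at the origin on a cart in front of the work surface, level with it; the furniture and walls round the work are solid. World frame = base frame: x ahead of the robot, y to its left, z up, the work surface at z = 0. Lengths are in m, angles in rad, forces in N, time in s.
With the tool pointing down it reaches from about 0.425 to 0.925 m from the base axis. Payload 12.5 kg.
Tool frame: the origin (TCP) lies midway between the tips of the shut fingers; the grasp point (between the pads) lies 19 mm behind it (env.tcp_to_grasp is the distance from the TCP to the grasp point, in m); y points along the fingers, z is the direction in which the jaws open and shut, and the axes are right-handed (so a half turn about y gives the same grasp; the last joint's range is limited). The gripper opens to 85 mm and grips with 20 to 120 N. Pads are 22 mm wide; open, the fingers measure 114 mm over their backs; the gripper's body (76 mm by 85 mm) begins 54 mm behind the grasp point. The pads swing forward as they close: fully open they stand 13 mm farther back than shut.
Start: joints at [-1.387, 0.491, 1.559, -0, 1.092, -0.106], TCP at [0.179, -0.599, 0.206] pointing down, gripper open.
Joint ranges: [-3.1, 3.1], [-0.84, 2.19], [0.05, 2.79], [-1.13, 4.28], [0.06, 2.93], [-2.69, 2.69]. Speed limits (rad/s): [2.22, 2.22, 2.79, 3.14, 3.14, 3.14].

### API

Orientations are given as a unit quaternion [w, x, y, z].
In Python, from plant import env gives the robot as it stands. The module is installed in compiled form; this text tells all that it offers.
- The arm moves only by the tool jog_arm, never from a script. Its argument "steps" is a list of rows, each a list of 7 numbers: the turn, a rotation vector about the tool's x, y, z in degrees, then the shift along the tool's x, y, z in m, then the finger opening in m, from 0 to 0.0854. In form: [[rx, ry, rz, tx, ty, tz, gripper], ...]. A call has 1 to 8 rows; each row shifts and turns the pose as measured when the row begins, along the tool's axes as they then stand; what a row does not reach is not made up. A row lasts 1/10 s, in which the tool goes at most 50 mm and 8.59 degrees, less where a joint would pass 70% of its speed; a pose out of reach is approached as far as the arm can. A call with a gripper value outside its range is refused whole. The fingers move at their own pace and stop on an object; "squeeze" is the grip in N (left out, the last holds). Time passes only in rows, so rows that do not move let the fingers close. It gives the time, the measured TCP pose, the force and the opening at its end, in the units of the state.
- env.read_state(): the state, without advancing time (a new reading comes with each control period).
- env.camera(name): name is "scene" or "side" or "wrist"; returns a dict with "frame" (400x640x3 uint8, red, green, blue), "intrinsics" (3x3 intrinsics, pixels), "distortion" ([k1, k2, p1, p2, k3] as OpenCV has them; the pictures are not rectified), "extrinsics" (4x4, takes a point from camera to world coordinates). Camera axes: x right, y down, z forward; pixel columns grow to the right and rows downward; lengths in m; the calibration is good to about 2 mm. A picture is of the moment at which its call begins. There is no depth.
- env.hand_in(): hands the job in, once; it reports no verdict.
The state is a dict: "clock": time; "joints": joint angles; "dq": joint speeds; "effort": joint torques, N m; "tcp_pos": TCP position; "tool_rot": TCP orientation; "contact_force": force on the tool from outside, world axes, zero at the start; "torque": the same for the moment, N m; "width": finger opening in m.
Only numpy, scipy, OpenCV 4.12 (cv2) and the standard library are available. Lean on these libraries where they do the work, as an engineer would, in place of code of your own. Each camera call takes 0.05 s, during which the arm holds its last target. There are 200 camera calls.

### The job

One mounted print already lies in the open press. Lay the plain tan interleaving board flat on it between the register pins, then lay the other mounted print, picture up, flat on the board, so that the two prints never touch each other. Then bring the press lid all the way down onto the stack and let go; leave the other things on the table where they are.

Things in the scene. Friction and masses are not known exactly. Their poses are not given: they have to be found in the camera images.
- press: Fixed grey-green press, base 196 x 112 mm. Origin on the table under the bed's centre; x points back to the hinge, z up. Eight 8 mm register pins, 28 mm above the bed, tops tapered, surround the boards' place (116 along x, 64 along y) with 3 mm play each side: at x +-48, y +-39 and x +-65, y +-20 mm. Long sides are open to fingers from x = -40 to 40 mm.
- bed_centre (a point): Centre of the press bed's upper face, 34 mm above the table, axes as the press. The stack lies on it: print 0 to 8 mm, board 8 to 16 mm, print 16 to 24 mm above the bed.
- press_lid (a joint): Lid angle (rad), -0.03 to 1.12: 0 = level, down on the full stack; 1.0 to 1.1 = open, at the start. The open lid still slopes over the bed, 30 degrees from upright: lay boards in (and so pick them up) with the tool tilted 20 to 40 degrees, fingers pointing down and toward the hinge, gripper body on the handle's side. A friction hinge holds the lid anywhere; a few newtons move it.
- lid_hinge (a point): Centre of the lid's hinge axis (along the press's y), 86 mm behind the bed's centre and 39 mm above the bed. The lid is 86 mm wide; its pad reaches 15 mm below the hinge's plane, its beam ends 156 mm from the axis.
- lid_handle (a point): Middle of the lid's handle, a horizontal black sleeve 16 mm thick and 60 mm long along the press's y between two 10 mm rods, 201 mm from the hinge axis; 37 mm of free space between it and the lid. Moves with the lid; when the lid is down it is 73 mm above the table.
- print_first: Mounted print already in the press: brown board 116 x 64 x 8 mm with a black-and-white picture of a lake and hills on top. Origin at the centre of its underside, x along the long side, z up out of the picture.
- board: Plain tan interleaving board 116 x 64 x 8 mm, flat on the table at the start. Origin at the centre of its underside, x along the long side, z up.
- print_second: The other mounted print, flat on the table at the start: brown board 116 x 64 x 8 mm, picture of a city skyline on top. Origin at the centre of its underside, x along the long side, z up out of the picture.
- tape_roll: Bystander: roll of masking tape, 103 mm across, 25 mm high; origin under its centre.
- loupe: Bystander: black and grey loupe, 47 mm across, 42 mm high; origin under its centre.
- thermometer: Bystander: white stick thermometer, 220 mm long, 14 mm thick, lying along y; origin under its middle.
- tongs: Bystander: wooden print tongs, 191 mm long, 12 mm high, lying along the table's front edge; origin under the middle.

How it is judged:
On the way, in this order (a step that is already met when the one before it is completed fails the run):
1. the tan board lies flat between the pins on the first print, released (x of print_first in the frame of bed_centre between -0.006 and 0.006 m and y of print_first in the frame of bed_centre between -0.006 and 0.006 m and z of print_first in the frame of bed_centre between -0.0025 and 0.0025 m and angle between each of print_first, board's own z axis and vertical below 0.05 rad and angle between the x axis of each of print_first, board and the x axis of press, either way round below 0.12 rad and x of board in the frame of bed_centre between -0.006 and 0.006 m and y of board in the frame of bed_centre between -0.006 and 0.006 m and z of board in the frame of bed_centre between 0.0055 and 0.0105 m and contact force between the fingers and board below 0.05 N and linear speed of board below 0.02 m/s), for 0.2 s.
2. the second print lies flat, picture up, between the pins on the tan board, released (x of print_first in the frame of bed_centre between -0.006 and 0.006 m and y of print_first in the frame of bed_centre between -0.006 and 0.006 m and z of print_first in the frame of bed_centre between -0.0025 and 0.0025 m and angle between each of print_first, board, print_second's own z axis and vertical below 0.05 rad and angle between the x axis of each of print_first, board, print_second and the x axis of press, either way round below 0.12 rad and x of board in the frame of bed_centre between -0.006 and 0.006 m and y of board in the frame of bed_centre between -0.006 and 0.006 m and z of board in the frame of bed_centre between 0.0055 and 0.0105 m and x of print_second in the frame of bed_centre between -0.006 and 0.006 m and y of print_second in the frame of bed_centre between -0.006 and 0.006 m and z of print_second in the frame of bed_centre between 0.0135 and 0.0185 m and contact force between the fingers and print_second below 0.05 N and linear speed of print_second below 0.02 m/s), for 0.2 s.
At the end, for the whole second after the job is handed in: First print, tan board, second print (picture up) stacked on the bed in that order, each within 6 mm of its centre, 2.5 mm of its height (0, 8, 16 mm above the bed), flat within 0.05 rad, square within 0.12 rad, at rest; the lid down (joint below 0.04 rad) (x of print_first in the frame of bed_centre between -0.006 and 0.006 m and y of print_first in the frame of bed_centre between -0.006 and 0.006 m and z of print_first in the frame of bed_centre between -0.0025 and 0.0025 m and angle between each of print_first, board, print_second's own z axis and vertical below 0.05 rad and angle between the x axis of each of print_first, board, print_second and the x axis of press, either way round below 0.12 rad and x of board in the frame of bed_centre between -0.006 and 0.006 m and y of board in the frame of bed_centre between -0.006 and 0.006 m and z of board in the frame of bed_centre between 0.0055 and 0.0105 m and x of print_second in the frame of bed_centre between -0.006 and 0.006 m and y of print_second in the frame of bed_centre between -0.006 and 0.006 m and z of print_second in the frame of bed_centre between 0.0135 and 0.0185 m and value of joint press_lid below 0.04 rad and linear speed of each of print_first, board, print_second below 0.02 m/s); the robot touches nothing.
It fails at once if the two prints touch each other (contact force between print_first and print_second above 0.05 N).
It fails at once if the tape roll is pushed more than 30 mm (distance of tape_roll from where it was at the start of the episode above 0.03 m).
It fails at once if the loupe is pushed more than 30 mm (distance of loupe from where it was at the start of the episode above 0.03 m).
It fails at once if the thermometer is pushed more than 30 mm (distance of thermometer from where it was at the start of the episode above 0.03 m).
It fails at once if the print tongs is pushed more than 30 mm (distance of tongs from where it was at the start of the episode above 0.03 m).
It also fails if it takes over 72 s, if anything falls off the work surface, if the arm or the gripper's body presses on something with over 40 N, if the wrist force passes 120 N, or if a joint passes its speed limit or range.

## Working session

There is one attempt and no reset: what is moved stays moved. The work goes in short steps, Python scripts to look and compute and a tool call to move; the robot and the scene stay as the last step left them, time stands still between calls to the robot, and variables do not carry over. Pictures are saved under pics/ and viewed, about 8 in all and at most 12, crops included, and the job is handed in when it is done.

Besides the shell and the picture viewer there is one more tool, called by a JSON object that holds its "api" and its "payload", one argument or row to a line. jog_arm: Moves the arm, as the interface text tells. Its arguments: {"type":"object","properties":{"steps":{"type":"array","items":{"type":"array","items":{"type":"number"}}},"squeeze":{"type":"number"}},"required":["steps"]}

```bash
mkdir -p pics; ls
python3 - <<'E'
from plant import env
import cv2,json,numpy as np
print(env.read_state()['tcp_pos'],env.read_state()['tool_rot'],env.read_state()['clock'])
for n in ['scene','side','wrist']:
    c=env.camera(n); cv2.imwrite(f'pics/{n}0.png',c['frame'][:,:,::-1])
    print(n,np.round(c['extrinsics'],3).tolist(),np.round(c['intrinsics'],1).tolist(),c['distortion'])
E
```

```text
pics
[ 0.17858448 -0.5986692   0.2053887 ] [ 0.10208741 -0.10209897  0.70011222 -0.69928309] 0.0
scene [[-0.439, -0.384, 0.813, -0.486], [-0.899, 0.194, -0.394, 0.29], [-0.006, -0.903, -0.43, 0.598], [0.0, 0.0, 0.0, 1.0]] [[495.0, 0.0, 328.8], [0.0, 495.0, 203.6], [0.0, 0.0, 1.0]] [-0.08992242  0.          0.          0.          0.        ]
side [[0.946, -0.105, 0.306, 0.194], [-0.323, -0.326, 0.888, -1.222], [0.007, -0.94, -0.342, 0.484], [0.0, 0.0, 0.0, 1.0]] [[475.5, 0.0, 322.3], [0.0, 475.5, 198.9], [0.0, 0.0, 1.0]] [-0.01893285  0.          0.          0.          0.        ]
wrist [[0.286, -0.916, -0.281, 0.251], [-0.958, -0.274, -0.083, -0.579], [-0.001, 0.293, -0.956, 0.373], [0.0, 0.0, 0.0, 1.0]] [[353.4, 0.0, 316.8], [0.0, 353.4, 205.4], [0.0, 0.0, 1.0]] [-0.06262838  0.          0.          0.          0.        ]
```

View pics/scene0.png

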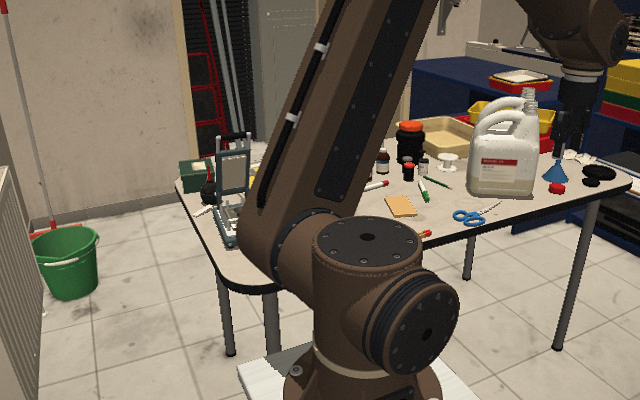

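View pics/side0.png

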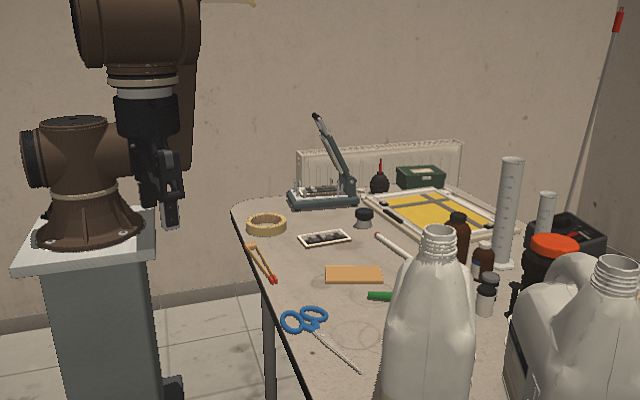

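The scene view is mostly blocked by the arm. It shows the press near (235,190) and the board near (400,206). The side view shows the press at (325,190), tape (266,224), second print (325,238), tan board (353,274), loupe (363,217), thermometer (392,246) and tongs (262,263).

```bash
cat > h.py <<'E'
from plant import env
import cv2, numpy as np
from scipy.spatial.transform import Rotation as R
def rays(c,uv):
    p=cv2.undistortPoints(np.array(uv,float).reshape(-1,1,2),c['intrinsics'],c['distortion']).reshape(-1,2)
    d=np.c_[p,np.ones(len(p))]@c['extrinsics'][:3,:3].T
    return c['extrinsics'][:3,3],d
def onplane(c,uv,z):
    o,d=rays(c,uv); return o+d*((z-o[2])/d[:,2])[:,None]
def proj(c,P):
    T=np.linalg.inv(c['extrinsics']); 
    return cv2.projectPoints(np.array(P,float).reshape(-1,3),cv2.Rodrigues(T[:3,:3])[0],T[:3,3],c['intrinsics'],c['distortion'])[0].reshape(-1,2)
def tri(cs,uvs):
    A=np.zeros((3,3));b=np.zeros(3)
    for c,uv in zip(cs,uvs):
        o,d=rays(c,[uv]);d=d[0]/np.linalg.norm(d[0]);M=np.eye(3)-np.outer(d,d);A+=M;b+=M@o
    return np.linalg.solve(A,b)
def pose():
    s=env.read_state();q=s['tool_rot'];return np.array(s['tcp_pos']),R.from_quat([q[1],q[2],q[3],q[0]])
def quad(c,mask,z):
    k=cv2.findContours(mask.astype(np.uint8),cv2.RETR_EXTERNAL,cv2.CHAIN_APPROX_NONE)[0]
    k=max(k,key=cv2.contourArea)
    P=onplane(c,k.reshape(-1,2),z)
    r=cv2.minAreaRect((P[:,:2]*1000).astype(np.float32))
    return r,k
E
python3 - <<'E'
from h import *
c=env.camera('side');f=c['frame'];h=cv2.cvtColor(f,cv2.COLOR_RGB2HSV)
print(h[274,353],f[274,353])
m=(abs(h[:,:,0].astype(int)-h[274,353,0])<5)&(h[:,:,1]>90)
m[:255]=0;m[300:]=0;m[:,:310]=0;m[:,395:]=0
# top face only: brighter
print('board',quad(c,m&(h[:,:,2]>h[274,353,2]-25),.008)[0],cv2.boundingRect(m.astype(np.uint8)))
uv=[(266,224),(325,238),(363,217),(392,246),(262,263),(315,188)]
print(onplane(c,uv,0.01).round(3))
cv2.imwrite('pics/sidec.png',cv2.resize(f[105:305,225:425,::-1],None,fx=3,fy=3,interpolation=cv2.INTER_CUBIC))
E
```

```text
[ 16 129 198] [198 151  98]
board ((537.4962158203125, -422.56121826171875), (63.442935943603516, 115.17565155029297), 71.76493835449219) (325, 265, 59, 19)
[[ 0.421 -0.123  0.01 ]
 [ 0.536 -0.25   0.01 ]
 [ 0.675 -0.156  0.01 ]
 [ 0.668 -0.339  0.01 ]
 [ 0.367 -0.328  0.01 ]
 [ 0.628  0.111  0.01 ]]
```

View pics/sidec.png

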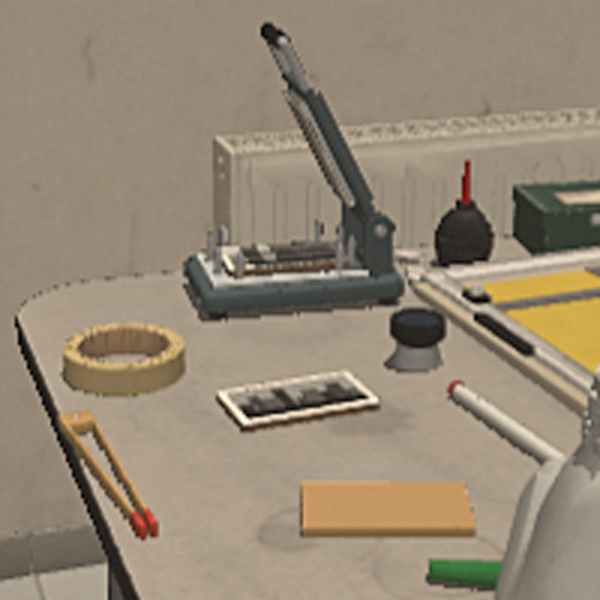

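The crop confirms the layout. The press hinge is on the far-x side with the handle toward the robot, the lid is open and the bystanders are clear. The board measures 63 x 115 mm, so its fit is good. Next I'll plan the hover over the board.

```bash
cat >> h.py <<'E'
def target(yaw,tilt,flip=1):
    """tool rotation: fingers down, leaning tilt deg toward yaw direction; jaws across"""
    y,t=np.radians(yaw),np.radians(tilt)
    b=np.array([np.cos(y),np.sin(y),0]);Y=np.sin(t)*b-np.cos(t)*np.array([0,0,1.])
    Z=flip*np.array([-np.sin(y),np.cos(y),0]);return R.from_matrix(np.c_[np.cross(Y,Z),Y,Z])
def plan(p1,R1,g,start=None,n=None,vmax=.045,wmax=8):
    p0,R0=start or pose(); rv=(R0.inv()*R1).as_rotvec(degrees=True)
    n=n or int(np.ceil(max(np.linalg.norm(p1-p0)/vmax,np.linalg.norm(rv)/wmax,1)))
    st=R.from_rotvec(rv/n,degrees=True);Rk=R0;rows=[]
    for k in range(n):
        t=Rk.inv().apply((np.array(p1)-p0)/n);rows.append([round(float(v),1) for v in rv/n]+[round(float(v),4) for v in t]+[g]);Rk=Rk*st
    print(n,rows);return rows
E
python3 - <<'E'
from h import *
c=env.camera('scene');s=env.camera('side')
print('jug base',onplane(c,[(470,192),(535,192)],0).round(3))
p,r=pose();print(r.as_matrix().round(2))
w=env.camera('wrist')['extrinsics'];print('cam in tool',r.inv().apply(w[:3,3]-p).round(3),r.inv().apply(w[:3,2]).round(2))
for fl in (1,-1): print(fl,(r.inv()*target(-18.2,30,fl)).magnitude()*57.3)
fl=min((1,-1),key=lambda f:(r.inv()*target(-18.2,30,f)).magnitude());print(fl)
t=target(-18.2,30,fl)
plan(np.array([.49,-.415,.17]),t,.085)
E
```

```text
jug base [[ 0.528 -0.667  0.   ]
 [ 0.44  -0.844  0.   ]]
[[-0.96 -0.    0.29]
 [-0.29  0.   -0.96]
 [-0.   -1.   -0.  ]]
cam in tool [-0.075 -0.168  0.001] [ 0.29  0.96 -0.  ]
1 146.4342631493764
-1 45.64781011291789
-1
9 [[1.0, 3.8, 3.2, -0.039, 0.004, -0.0097, 0.085], [1.0, 3.8, 3.2, -0.038, 0.006, -0.0123, 0.085], [1.0, 3.8, 3.2, -0.0367, 0.0078, -0.0149, 0.085], [1.0, 3.8, 3.2, -0.0351, 0.0096, -0.0174, 0.085], [1.0, 3.8, 3.2, -0.0333, 0.0112, -0.0199, 0.085], [1.0, 3.8, 3.2, -0.0313, 0.0126, -0.0222, 0.085], [1.0, 3.8, 3.2, -0.029, 0.0139, -0.0244, 0.085], [1.0, 3.8, 3.2, -0.0265, 0.015, -0.0265, 0.085], [1.0, 3.8, 3.2, -0.0238, 0.016, -0.0285, 0.085]]
```

{"api": "jog_arm", "payload": {
  "steps": [
    [1, 3.8, 3.2, -0.039, 0.004, -0.01, 0.085],
    [1, 3.8, 3.2, -0.038, 0.006, -0.012, 0.085],
    [1, 3.8, 3.2, -0.037, 0.008, -0.015, 0.085],
    [1, 3.8, 3.2, -0.035, 0.01, -0.017, 0.085],
    [1, 3.8, 3.2, -0.033, 0.011, -0.02, 0.085],
    [1, 3.8, 3.2, -0.031, 0.013, -0.022, 0.085],
    [1, 3.8, 3.2, -0.029, 0.014, -0.024, 0.085],
    [1, 3.8, 3.2, -0.026, 0.015, -0.026, 0.085]
  ]
}}

```text
clock: 1.15
tcp_pos: [0.4628, -0.438, 0.1742]
tool_rot: [-0.07, -0.261, -0.653, 0.708]
contact_force: [0.7, -0.6, -0.4]
width: 0.085
```

Run:
```python
from h import *
s=env.read_state();p,r=pose();print(s['clock'],p.round(3),r.as_matrix().round(2).tolist(),s['contact_force'],np.round(s['joints'],2))
t=target(-18.2,36,-1)
plan(np.array([.485,-.41,.15]),t,.085)
W=env.camera('wrist');cv2.imwrite('pics/w1.png',W['frame'][:,:,::-1])
c=env.camera('scene');cv2.imwrite('pics/s1.png',c['frame'][:,:,::-1])
```

```text
1.15 [ 0.463 -0.438  0.174] [[-0.85, 0.44, -0.28], [0.24, -0.14, -0.96], [-0.46, -0.89, 0.01]] [ 0.73133997 -0.60087    -0.44990953] [-0.99  0.43  1.88  0.61  0.54  0.38]
2 [[0.3, 1.0, 4.3, -0.0005, 0.0137, -0.0167, 0.085], [0.3, 1.0, 4.3, 0.0008, 0.0136, -0.0167, 0.085]]
```

View pics/w1.png

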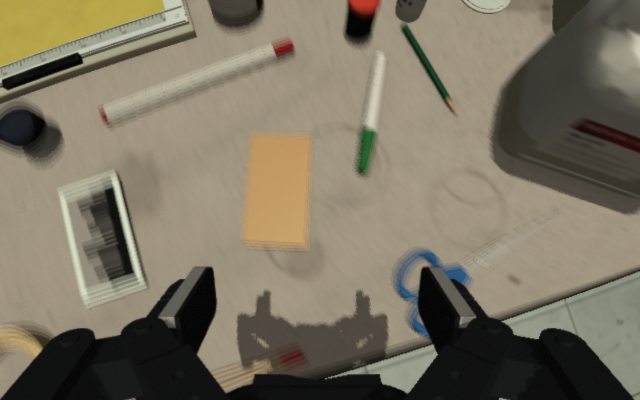

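The wrist view shows the tan board at (278,190) and the second print at (100,238). The thermometer is at (195,82), and there's a marker and scissors to the right, clear of the fingers. I'll measure the board and print here, after letting the motion stop.

{"api": "jog_arm", "payload": {
  "steps": [
    [0.3, 1, 4.3, 0, 0.013, -0.016, 0.085],
    [0.3, 1, 4.3, 0, 0.013, -0.016, 0.085],
    [0, 0, 0, 0, 0, 0, 0.085]
  ]
}}

```text
clock: 1.55
tcp_pos: [0.4825, -0.4125, 0.155]
tool_rot: [-0.107, -0.308, -0.636, 0.699]
contact_force: [0.0, -0.0, -0.6]
width: 0.085
```

```bash
cat >> h.py <<'E'
def boardmask(f):
    h=cv2.cvtColor(f,cv2.COLOR_RGB2HSV);m=((abs(h[:,:,0].astype(int)-16)<5)&(h[:,:,1]>105)&(h[:,:,2]>120)).astype(np.uint8)
    return cv2.morphologyEx(m,cv2.MORPH_OPEN,np.ones((5,5)))
def printmask(f):
    h=cv2.cvtColor(f,cv2.COLOR_RGB2HSV);m=((h[:,:,1]<40)&(h[:,:,2]>185)).astype(np.uint8)
    return m
E
python3 - <<'E'
from h import *
p,r=pose();print(p.round(4),r.as_matrix().round(2).tolist())
W=env.camera('wrist');f=W['frame']
cv2.imwrite('pics/w2.png',f[:,:,::-1])
q,k=quad(W,boardmask(f),.008);print('board',q,cv2.boundingRect(k))
h=cv2.cvtColor(f,cv2.COLOR_RGB2HSV)
m=printmask(f);print([ (cv2.boundingRect(x),cv2.contourArea(x),cv2.minAreaRect((onplane(W,x.reshape(-1,2),.008)[:,:2]*1000).astype(np.float32))) for x in cv2.findContours(m,cv2.RETR_EXTERNAL,cv2.CHAIN_APPROX_NONE)[0] if cv2.contourArea(x)>800])
print(h[200:240:8,60:140:8].tolist()[2])
E
```

```text
[ 0.4825 -0.4125  0.155 ] [[-0.79, 0.54, -0.29], [0.24, -0.17, -0.96], [-0.57, -0.82, 0.0]]
board ((536.2639770507812, -423.9884033203125), (62.66614532470703, 115.67725372314453), 71.63520812988281) (275, 166, 69, 117)
[((79, 211, 81, 127), 1192.0, ((541.8689575195312, -237.52964782714844), (105.54100799560547, 63.70902633666992), 3.259326219558716)), ((130, 81, 171, 70), 912.0, ((678.7376708984375, -362.2565002441406), (7.617181301116943, 194.53594970703125), 6.868595600128174)), ((102, 0, 111, 84), 1085.0, ((807.2363891601562, -308.0711364746094), (91.56165313720703, 130.9174346923828), 2.8056156635284424))]
[[19, 49, 160], [19, 50, 159], [19, 50, 159], [20, 50, 158], [19, 49, 161], [19, 50, 158], [20, 50, 159], [20, 49, 155], [39, 28, 213], [39, 31, 219]]
```

Run:
```python
from h import *
yaw=-18.3;a=np.radians(yaw);t=target(yaw,38,-1)
P=np.array([.5363+.006*np.cos(a),-.424+.006*np.sin(a),.0045]);Y=t.as_matrix()[:,1]
A=P-.04*Y;print(P,A)
plan(A,t,.085); plan(P,t,.085,start=(A,t))
```

```text
[ 0.54199655 -0.42588395  0.0045    ] [ 0.51861557 -0.41815143  0.03602043]
3 [[0.2, 0.4, 1.2, 0.0127, 0.0397, -0.0021, 0.085], [0.2, 0.4, 1.2, 0.0135, 0.0394, -0.0022, 0.085], [0.2, 0.4, 1.2, 0.0144, 0.0391, -0.0023, 0.085]]
1 [[0.0, 0.0, 0.0, -0.0, 0.04, -0.0, 0.085]]
```

{"api": "jog_arm", "payload": {
  "steps": [
    [0.2, 0.4, 1.2, 0.013, 0.039, -0.002, 0.085],
    [0.2, 0.4, 1.2, 0.014, 0.039, -0.002, 0.085],
    [0.2, 0.4, 1.2, 0.014, 0.039, -0.002, 0.085],
    [0, 0, 0, 0, 0.01, 0, 0.085],
    [0, 0, 0, 0, 0, 0, 0.085]
  ]
}}

```text
clock: 2.1
tcp_pos: [0.5195, -0.4236, 0.0615]
tool_rot: [-0.124, -0.329, -0.627, 0.695]
contact_force: [-0.4, 0.2, 0.2]
width: 0.085
```

Run:
```python
from h import *
yaw=-18.3;a=np.radians(yaw);t=target(yaw,38,-1)
P=np.array([.5363+.006*np.cos(a),-.424+.006*np.sin(a),.0045])
plan(P,t,.085)
W=env.camera('wrist');cv2.imwrite('pics/w3.png',W['frame'][:,:,::-1])
q,k=quad(W,boardmask(W['frame']),.008);print('board',q,cv2.boundingRect(k))
```

```text
2 [[0.3, 0.3, 0.1, 0.0087, 0.0293, -0.0022, 0.085], [0.3, 0.3, 0.1, 0.0088, 0.0293, -0.0023, 0.085]]
board ((536.2611083984375, -424.1568298339844), (63.43207931518555, 115.53791046142578), 71.76138305664062) (257, 168, 101, 168)
```

{"api": "jog_arm", "payload": {
  "steps": [
    [0.3, 0.3, 0, 0.017, 0.02, -0.004, 0.085],
    [0.2, 0.3, 0, 0, 0.02, 0, 0.085],
    [0, 0, 0, 0, 0.012, 0, 0.085],
    [0, 0, 0, 0, 0, 0, 0.085]
  ]
}}

```text
clock: 2.55
tcp_pos: [0.5405, -0.4283, 0.0171]
tool_rot: [-0.124, -0.334, -0.623, 0.696]
contact_force: [-0.1, -0.4, 0.3]
width: 0.0849
```

Run:
```python
from h import *
yaw=-18.3;a=np.radians(yaw);t=target(yaw,38,-1)
P=np.array([.5363+.006*np.cos(a),-.424+.006*np.sin(a),.0045])
plan(P,t,.085)
```

```text
1 [[0.1, 0.2, -0.3, 0.0073, 0.0103, -0.0028, 0.085]]
```

{"api": "jog_arm", "payload": {
  "steps": [
    [0.1, 0.2, -0.3, 0.007, 0.01, -0.003, 0.085],
    [0, 0, 0, 0.001, 0.001, 0, 0.085],
    [0, 0, 0, 0, 0, 0, 0.085]
  ]
}}

```text
clock: 2.85
tcp_pos: [0.5426, -0.4265, 0.0075]
tool_rot: [-0.123, -0.334, -0.623, 0.697]
contact_force: [0.4, -0.2, -0.3]
width: 0.0849
```

{"api": "jog_arm", "payload": {
  "squeeze": 40,
  "steps": [
    [0, 0, 0, 0, 0, 0, 0.055],
    [0, 0, 0, 0, 0, 0, 0.055],
    [0, 0, 0, 0, 0, 0, 0.055],
    [0, 0, 0, 0, 0, 0, 0.055]
  ]
}}

```text
clock: 3.25
tcp_pos: [0.5426, -0.4274, 0.0104]
tool_rot: [-0.124, -0.335, -0.622, 0.697]
contact_force: [0.6, 0.2, 0.3]
width: 0.055
```

Run:
```python
from h import *
s=env.read_state();p,r=pose();print(s['clock'],p.round(4),s['width'],s['contact_force'])
W=env.camera('wrist');cv2.imwrite('pics/w4.png',W['frame'][:,:,::-1])
q,k=quad(W,boardmask(W['frame']),.008);print('board',q,cv2.boundingRect(k))
```

```text
3.25 [ 0.5426 -0.4274  0.0104] 0.05503866711463832 [0.55085723 0.17783782 0.2745533 ]
board ((537.6882934570312, -424.6060485839844), (63.45106506347656, 111.9918212890625), 71.73396301269531) (252, 165, 123, 215)
```

View pics/w4.png

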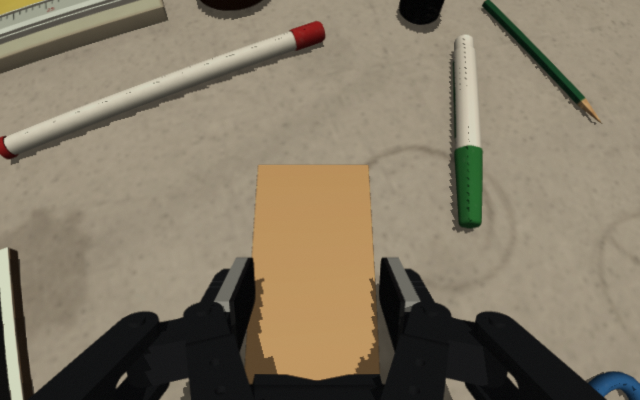

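The fingers closed over the board's top edges (width 55 mm, TCP at 10 mm), so I was too high. I'll reopen, go lower and grip again.

{"api": "jog_arm", "payload": {
  "steps": [
    [0, 0, 0, 0, 0, 0, 0.085],
    [0, 0, 0, 0, 0, 0, 0.085],
    [0, 0, 0, 0, 0, 0, 0.085],
    [0, 0, 0, 0.003, 0.005, -0.001, 0.085],
    [0, 0, 0, 0, 0, 0, 0.085]
  ]
}}

```text
clock: 3.8
tcp_pos: [0.5436, -0.4265, 0.004]
tool_rot: [-0.124, -0.335, -0.622, 0.697]
contact_force: [0.1, 0.0, -0.0]
width: 0.0849
```

Run:
```python
from h import *
s=env.read_state();p,r=pose();print(s['clock'],p.round(4),s['width'],s['contact_force'])
W=env.camera('wrist')
q,k=quad(W,boardmask(W['frame']),.008);print('board',q,cv2.boundingRect(k))
yaw=-18.3;a=np.radians(yaw);t=target(yaw,38,-1)
plan(np.array([.5363+.008*np.cos(a),-.424+.008*np.sin(a),.0025]),t,.085)
```

```text
3.8 [ 0.5436 -0.4265  0.004 ] 0.08493239372563022 [ 0.11295559  0.00989845 -0.02807163]
board ((538.2828369140625, -424.8411560058594), (63.55006408691406, 110.59902954101562), 71.69778442382812) (245, 161, 139, 219)
1 [[-0.1, 0.2, -0.4, 0.001, 0.0015, -0.0002, 0.085]]
```

{"api": "jog_arm", "payload": {
  "steps": [
    [0, 0.2, -0.4, 0.001, 0.002, 0, 0.085],
    [0, 0, 0, 0, 0, 0, 0.07],
    [0, 0, 0, 0, 0, 0, 0.06],
    [0, 0, 0, 0, 0, 0, 0.05],
    [0, 0, 0, 0, 0, 0, 0.05]
  ]
}}

```text
clock: 4.35
tcp_pos: [0.5443, -0.4268, 0.0018]
tool_rot: [-0.12, -0.334, -0.623, 0.697]
contact_force: [-0.3, -0.7, 0.7]
width: 0.0502
```

Run:
```python
from h import *
s=env.read_state();p,r=pose();print(s['clock'],p.round(4),s['width'],s['contact_force'])
W=env.camera('wrist');S=env.camera('side')
q,k=quad(W,boardmask(W['frame']),.008);print('board',q,cv2.boundingRect(k))
a=cv2.resize(S['frame'][215:305,285:435],None,fx=4,fy=4,interpolation=cv2.INTER_CUBIC)
b=cv2.resize(W['frame'][150:400,180:440],(600,577))[:,:]
o=np.zeros((600,800,3),np.uint8);o[:240,:400]=cv2.resize(a,(400,240));o[:400,400:]=W['frame'][0:400,120:520];o[240:600,:400]=cv2.resize(a[:, 100:500],(400,360))
cv2.imwrite('pics/c5.png',o[:,:,::-1])
```

```text
4.35 [ 0.5443 -0.4268  0.0018] 0.050223975349048114 [-0.34918703 -0.71870073  0.652388  ]
board ((538.8737182617188, -425.022705078125), (63.357017517089844, 110.1313247680664), 71.74634552001953) (251, 159, 127, 221)
```

View pics/c5.png

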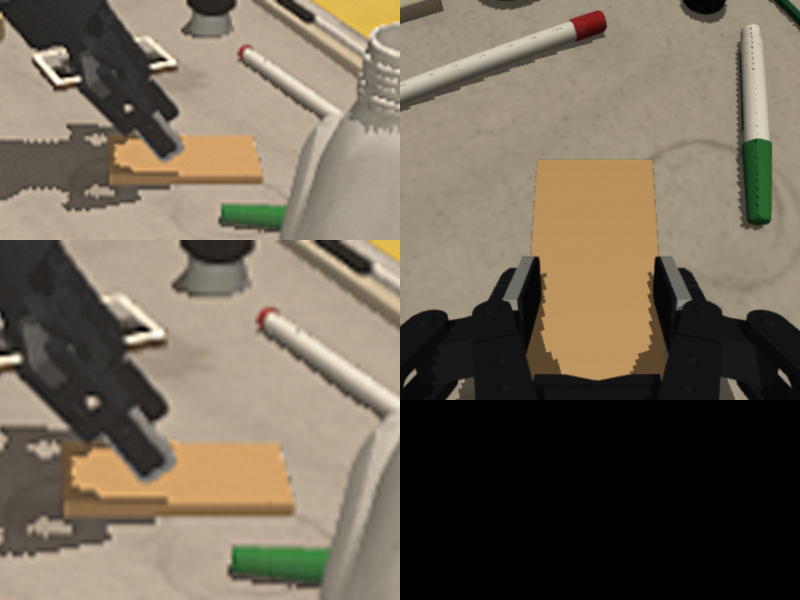

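The fingers are hovering over the board top; the side crop shows the near fingertip at about full-frame (349,274). I'll compute the real tip height.

Run:
```python
from h import *
S=env.camera('side');p,r=pose();M=r.as_matrix()
for px in [(348.7,273.7),(353,270)]:
  o,d=rays(S,[px]);d=d[0]
  for off in (25,28,31,34):
    n=-M[:,2]*np.sign(M[1,2])
    q=p+n*off/1000
    t=((q-o)@n)/(d@n);X=o+d*t;print(px,off,X.round(4),'tool',(M.T@(X-p)*1000).round(1))
```

```text
(348.7, 273.7) 25 [ 0.5185 -0.4446  0.0195] tool [  4.  -25.6  25. ]
(348.7, 273.7) 28 [ 0.5173 -0.4473  0.0212] tool [  3.1 -27.   28. ]
(348.7, 273.7) 31 [ 0.5161 -0.4501  0.0228] tool [  2.3 -28.5  31. ]
(348.7, 273.7) 34 [ 0.515  -0.4529  0.0245] tool [  1.5 -29.9  34. ]
(353, 270) 25 [ 0.5264 -0.4472  0.0279] tool [ -7.7 -27.   25. ]
(353, 270) 28 [ 0.5252 -0.45    0.0295] tool [ -8.5 -28.4  28. ]
(353, 270) 31 [ 0.524  -0.4527  0.0311] tool [ -9.3 -29.9  31. ]
(353, 270) 34 [ 0.5228 -0.4555  0.0328] tool [-10.1 -31.3  34. ]
```

Run:
```python
from h import *
W=env.camera('wrist');p,r=pose();M=r.as_matrix();print(env.tcp_to_grasp,env.read_state()['joints'])
for px in [(376,258),(410,302),(376,308),(394,258),(260,258),(228,308)]:
  o,d=rays(W,[px]);d=d[0]
  for off in (25,33,-25,-33):
    n=M[:,2];q=p+n*off/1000
    t=((q-o)@n)/(d@n);X=o+d*t
    if t>0: print(px,off,X.round(4),'tool',(M.T@(X-p)*1000).round(1))
print('tcp proj',proj(W,[p]),proj(env.camera('side'),[p]))
f=W['frame'][245:345,360:440];cv2.imwrite('pics/c6.png',np.vstack([cv2.resize(f,None,fx=5,fy=5)[:,:,::-1]]))
```

```text
0.0187 [-0.89866689  0.76904714  1.9728785   2.03368673  0.38494965 -0.96922209]
(376, 258) 25 [ 0.524  -0.4463  0.0411] tool [-13.9 -39.1  25. ]
(376, 258) 33 [ 0.5313 -0.4572 -0.006 ] tool [ 7.   4.5 33. ]
(410, 302) 25 [ 0.5032 -0.4395  0.0886] tool [-25.8 -89.9  25. ]
(410, 302) 33 [ 0.5035 -0.448   0.0575] tool [ -9.1 -63.5  33. ]
(376, 308) 25 [ 0.506  -0.4404  0.0345] tool [  5.1 -45.4  25. ]
(376, 308) 33 [ 0.5072 -0.4492 -0.0149] tool [32.4 -4.  33. ]
(394, 258) 25 [ 0.5171 -0.4441  0.0738] tool [-28.3 -69.3  25. ]
(394, 258) 33 [ 0.5221 -0.4542  0.0377] tool [-12.3 -35.9  33. ]
(260, 258) -25 [ 0.5442 -0.4004  0.0195] tool [ -4.3 -19.1 -25. ]
(260, 258) -33 [ 0.5569 -0.3962 -0.0293] tool [ 17.2  26.  -33. ]
(228, 308) -25 [ 0.5188 -0.392   0.0727] tool [-15.9 -77.5 -25. ]
(228, 308) -33 [ 0.5238 -0.3852  0.04  ] tool [  2.1 -50.1 -33. ]
tcp proj [[314.34026192 249.64931595]] [[356.88425268 275.38419071]]
```

View pics/c6.png

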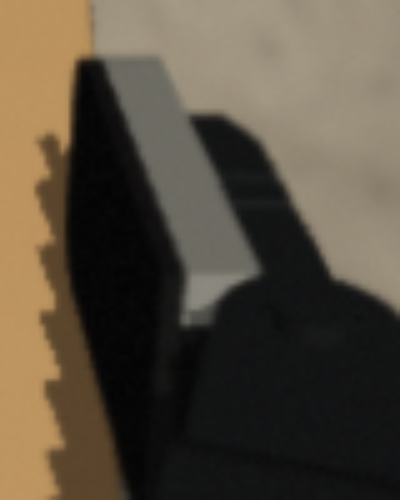

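The wrist and side views agree that the real fingertips sit about 27 mm behind the reported TCP at this opening. I need to go about 14 mm lower, feeling for the table, with the fingers opened to 72 mm.

{"api": "jog_arm", "payload": {
  "steps": [
    [0, 0, 0, 0, 0, 0, 0.074],
    [0, 0, 0, 0, 0, 0, 0.074],
    [0, 0, 0, 0, 0, 0, 0.074]
  ]
}}

```text
clock: 4.9
tcp_pos: [0.5442, -0.4268, 0.0019]
tool_rot: [-0.12, -0.334, -0.623, 0.697]
contact_force: [-0.6, 0.0, -0.6]
width: 0.0745
```

Run:
```python
from h import *
s=env.read_state();print(s['width'],s['contact_force'])
yaw=-18.3;a=np.radians(yaw);t=target(yaw,38,-1)
plan(np.array([.5363+.018*np.cos(a),-.424+.018*np.sin(a),-.008]),t,.074)
```

```text
0.07454679338553659 [-0.55026935  0.01151541 -0.56020066]
1 [[-0.0, -0.0, 0.0, -0.0015, 0.0137, -0.0002, 0.074]]
```

{"api": "jog_arm", "payload": {
  "steps": [
    [0, 0, 0, -0.001, 0.008, 0, 0.074],
    [0, 0, 0, -0.001, 0.006, 0, 0.074],
    [0, 0, 0, 0, 0, 0, 0.074]
  ]
}}

```text
clock: 5.2
tcp_pos: [0.5548, -0.4304, -0.0088]
tool_rot: [-0.12, -0.334, -0.623, 0.697]
contact_force: [0.5, -0.2, 0.4]
width: 0.074
```

Run:
```python
from h import *
s=env.read_state();p,r=pose();print(p.round(4),s['width'],s['contact_force'])
S=env.camera('side');W=env.camera('wrist')
a=cv2.resize(S['frame'][225:300,300:400],None,fx=5,fy=5,interpolation=cv2.INTER_CUBIC)
b=cv2.resize(W['frame'][200:350,200:440],(300,188))
o=np.zeros((375,800,3),np.uint8);o[:,:500]=a;o[:188,500:]=b
cv2.imwrite('pics/c7.png',o[:,:,::-1])
```

```text
[ 0.5548 -0.4304 -0.0088] 0.07399647221712738 [ 0.49865015 -0.16277662  0.35191226]
```

View pics/c7.png

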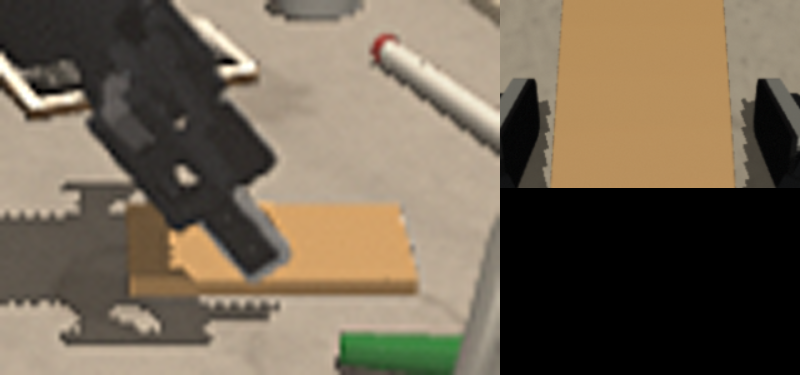

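The side crop shows the tip's low corner at (349,280.6) and its front corner at (357.4,274). It's level with the board but still in the air, and the shadow tip at (355,285) is separate from it.

Run:
```python
from h import *
S=env.camera('side');p,r=pose();M=r.as_matrix()
for px in [(349,280.6),(357.4,274)]:
  o,d=rays(S,[px]);d=d[0]
  for off in (37,42,47):
    n=M[:,2];q=p+n*off/1000
    t=((q-o)@n)/(d@n);X=o+d*t;print(px,off,X.round(4),'tool',(M.T@(X-p)*1000).round(1))
```

```text
(349, 280.6) 37 [ 0.5147 -0.4561  0.0108] tool [ 11.5 -33.1  37. ]
(349, 280.6) 42 [ 0.5128 -0.4607  0.0137] tool [ 10.  -35.6  42. ]
(349, 280.6) 47 [ 0.5108 -0.4653  0.0165] tool [  8.6 -38.1  47. ]
(357.4, 274) 37 [ 0.5301 -0.4612  0.0256] tool [-10.4 -34.9  37. ]
(357.4, 274) 42 [ 0.528  -0.4658  0.0284] tool [-11.7 -37.3  42. ]
(357.4, 274) 47 [ 0.526  -0.4704  0.0311] tool [-13.  -39.8  47. ]
```

{"api": "jog_arm", "payload": {
  "steps": [
    [0, 0, 0, 0, 0.006, 0, 0.072],
    [0, 0, 0, 0, 0.005, 0, 0.072],
    [0, 0, 0, 0, 0, 0, 0.072]
  ]
}}

```text
clock: 5.65
tcp_pos: [0.5612, -0.4327, -0.0174]
tool_rot: [-0.12, -0.334, -0.623, 0.697]
contact_force: [0.2, -0.5, 0.4]
width: 0.0721
```

{"api": "jog_arm", "payload": {
  "steps": [
    [0, 0, 0, 0, 0, 0, 0.058],
    [0, 0, 0, 0, 0, 0, 0.058],
    [0, 0, 0, 0, 0, 0, 0.058]
  ]
}}

```text
clock: 5.95
tcp_pos: [0.5611, -0.4327, -0.0169]
tool_rot: [-0.121, -0.334, -0.623, 0.697]
contact_force: [-0.6, 0.9, -0.4]
width: 0.0618
```

{"api": "jog_arm", "payload": {
  "steps": [
    [0, 0, 0, -0.006, -0.008, 0, 0.058],
    [0, 0, 0, -0.015, -0.02, 0, 0.058],
    [0, 0, 0, -0.024, -0.032, 0, 0.058],
    [0, 0, 0, -0.024, -0.032, 0, 0.058],
    [0, 0, 0, -0.024, -0.032, 0, 0.058]
  ]
}}

```text
clock: 6.45
tcp_pos: [0.5577, -0.4304, 0.1206]
tool_rot: [-0.118, -0.333, -0.626, 0.695]
contact_force: [-0.3, 0.0, -0.1]
width: 0.0618
```

Run:
```python
from h import *
s=env.read_state();p,r=pose();print(p.round(4),s['width'],s['contact_force'])
S=env.camera('side');W=env.camera('wrist');f=S['frame']
b=boardmask(f);k=max(cv2.findContours(b,0,1)[0],key=cv2.contourArea);print('side board bbox',cv2.boundingRect(k))
k=max(cv2.findContours(boardmask(W['frame']),0,1)[0],key=cv2.contourArea);print('wrist',cv2.boundingRect(k),cv2.minAreaRect(k))
# press from side: crop
o=np.zeros((540,800,3),np.uint8);o[:,:]=cv2.resize(f[140:221,280:400],(800,540),interpolation=cv2.INTER_CUBIC)
cv2.imwrite('pics/c8.png',o[:,:,::-1])
```

```text
[ 0.5577 -0.4304  0.1206] 0.06182254823121151 [-0.31069342  0.03015188 -0.11316627]
side board bbox (361, 207, 23, 14)
wrist (240, 172, 153, 208) ((316.4657287597656, 275.74969482421875), (151.98699951171875, 206.5497283935547), 0.46205273270606995)
```

View pics/c8.png

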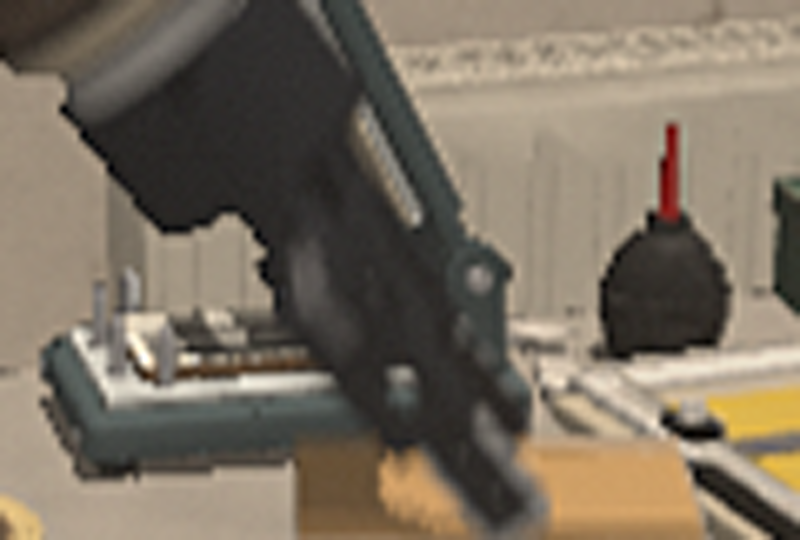

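The side crop shows the board held level, with the press behind it. That makes 9 pictures viewed, so I'll rely on numbers now. I'll make a rough press fix from the first, unobstructed side image.

Run:
```python
from h import *
S=env.camera('side')
base=onplane(S,[(293.3,211),(359,205)],0.004);print('base near edge',base.round(3))
print('bed near-left',onplane(S,[(296,200.7),(350,197)],0.034).round(3))
f=cv2.imread('pics/side0.png');h=cv2.cvtColor(f,cv2.COLOR_BGR2HSV)
# teal base mask
x0=[285,185,365,215]
m=((h[:,:,0]>70)&(h[:,:,0]<110)&(h[:,:,1]>40)).astype(np.uint8);m[:150]=0;m[220:]=0;m[:,:280]=0;m[:,370:]=0
k=max(cv2.findContours(m,0,1)[0],key=cv2.contourArea);print(cv2.boundingRect(k))
rows=[(u,np.where(m[:,u])[0].max()) for u in range(290,361,5) if m[:,u].any()]
print(rows);B=onplane(S,rows,0.0);print(B.round(3).tolist());v=B[-3]-B[2];print(np.degrees(np.arctan2(v[1],v[0])))
```

```text
base near edge [[ 0.516 -0.043  0.004]
 [ 0.707 -0.055  0.004]]
bed near-left [[ 0.523 -0.044  0.034]
 [ 0.676 -0.062  0.034]]Traceback (most recent call last):
  File "<stdin>", line 9, in <module>
ValueError: max() iterable argument is empty
```

Run:
```python
from h import *
plan(np.array([.47,.015,.20]),target(-4,38,-1),.058)
```

```text
11 [[-0.8, -1.0, 0.0, 0.0118, -0.018, -0.036, 0.058], [-0.8, -1.0, 0.0, 0.0112, -0.0175, -0.0364, 0.058], [-0.8, -1.0, 0.0, 0.0105, -0.017, -0.0369, 0.058], [-0.8, -1.0, 0.0, 0.0098, -0.0165, -0.0373, 0.058], [-0.8, -1.0, 0.0, 0.0091, -0.016, -0.0377, 0.058], [-0.8, -1.0, 0.0, 0.0085, -0.0155, -0.0381, 0.058], [-0.8, -1.0, 0.0, 0.0078, -0.015, -0.0384, 0.058], [-0.8, -1.0, 0.0, 0.0071, -0.0144, -0.0387, 0.058], [-0.8, -1.0, 0.0, 0.0063, -0.0139, -0.0391, 0.058], [-0.8, -1.0, 0.0, 0.0056, -0.0134, -0.0394, 0.058], [-0.8, -1.0, 0.0, 0.0049, -0.0128, -0.0396, 0.058]]
```

{"api": "jog_arm", "payload": {
  "steps": [
    [-0.8, -1, 0, 0.012, -0.018, -0.036, 0.058],
    [-0.8, -1, 0, 0.011, -0.0175, -0.0365, 0.058],
    [-0.8, -1, 0, 0.0105, -0.017, -0.037, 0.058],
    [-0.8, -1, 0, 0.01, -0.0165, -0.0375, 0.058],
    [-0.8, -1, 0, 0.009, -0.016, -0.038, 0.058],
    [-0.8, -1, 0, 0.0085, -0.0155, -0.038, 0.058],
    [-0.8, -1, 0, 0.008, -0.015, -0.0385, 0.058],
    [-0.8, -1, 0, 0.007, -0.0145, -0.0385, 0.058]
  ]
}}

```text
clock: 7.4
tcp_pos: [0.4878, -0.0982, 0.1708]
tool_rot: [-0.176, -0.273, -0.656, 0.681]
contact_force: [0.7, 1.0, -0.4]
width: 0.0615
```

{"api": "jog_arm", "payload": {
  "steps": [
    [-0.8, -1, 0, 0.006, -0.014, -0.039, 0.058],
    [-0.8, -1, 0, 0.0055, -0.0135, -0.0395, 0.058],
    [-0.8, -1, 0, 0.005, -0.013, -0.0395, 0.058],
    [0, 0, 0, 0, 0, 0, 0.058]
  ]
}}

```text
clock: 7.8
tcp_pos: [0.4641, 0.0098, 0.1861]
tool_rot: [-0.196, -0.252, -0.666, 0.674]
contact_force: [0.7, 0.2, -0.0]
width: 0.0619
```

Run:
```python
from h import *
s=env.read_state();p,r=pose();print(s['clock'],p.round(4),s['width'],s['contact_force'],np.round(s['joints'],2));M=r.as_matrix();print(M.round(2).tolist())
W=env.camera('wrist');cv2.imwrite('pics/w9.png',W['frame'][:,:,::-1])
cv2.imwrite('pics/w9v.png',cv2.resize(W['frame'][0:330,100:540,::-1],(800,600),interpolation=cv2.INTER_CUBIC))
```

```text
7.8 [0.4641 0.0098 0.1861] 0.0619397871725635 [ 0.65153624  0.1654099  -0.03039004] [-0.16  0.16  2.39  2.29  0.08 -0.77]
[[-0.8, 0.6, -0.08], [0.07, -0.04, -1.0], [-0.6, -0.8, -0.01]]
```

View pics/w9v.png

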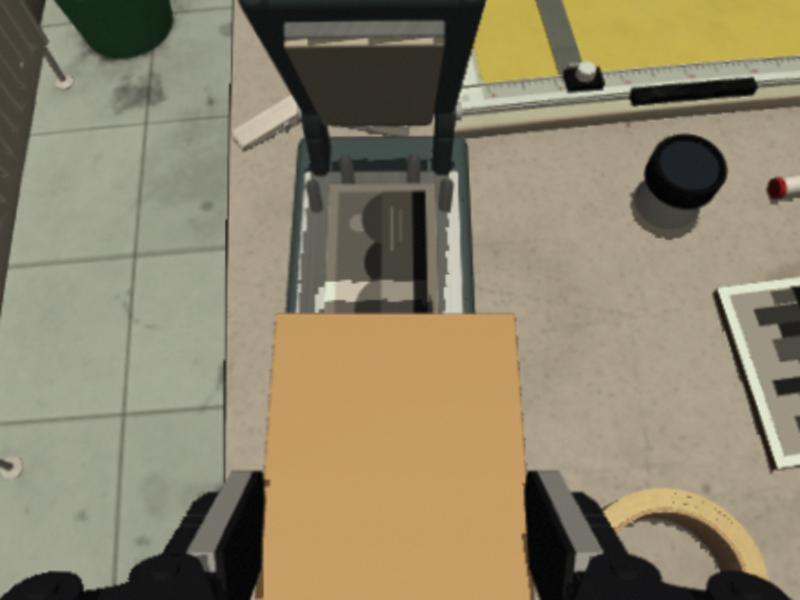

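The wrist view shows the whole back half of the press. In the 1.818x crop, the back pins' tops are near (345,155) and (412,155), and the side pins' tops are near (312,178) and (450,178). The first print's back corners are at (328,184) and (440,184). The board is square in the jaws.

Run:
```python
from h import *
W=env.camera('wrist')
cv=lambda L:[(100+u/1.818,v/1.818) for u,v in L]
T=onplane(W,cv([(312,178),(450,178),(345,155),(412,155)]),.062);print('tops',T.round(4).tolist(),np.linalg.norm(T[0]-T[1]),np.linalg.norm(T[2]-T[3]))
P=onplane(W,cv([(328,185),(440,185),(326,312),(434,312)]),.042);print('print',P.round(4).tolist(),np.linalg.norm(P[0]-P[1]))
B=onplane(W,cv([(300,150),(288,312),(467,150),(474,312)]),.034);print('base',B.round(4).tolist())
f=W['frame'];g=f.astype(int);print((g[130,255:365:1,:].mean(1)).astype(int).tolist())
h=cv2.cvtColor(f,cv2.COLOR_RGB2HSV)
k=max(cv2.findContours(boardmask(f),0,1)[0],key=cv2.contourArea);
e=cv2.approxPolyDP(k,6,True).reshape(-1,2);print(e.tolist())
cv2.imwrite('pics/c10.png',cv2.resize(f[70:180,245:375,::-1],(709,600),interpolation=cv2.INTER_CUBIC))
```

```text
tops [[0.6549, 0.0413, 0.062], [0.6478, -0.0369, 0.062], [0.6692, 0.0217, 0.062], [0.6657, -0.0168, 0.062]] 0.07848029193699638 0.038716444455112596
print [[0.6641, 0.034, 0.042], [0.6581, -0.0333, 0.042], [0.5796, 0.0386, 0.042], [0.5745, -0.0212, 0.042]] 0.0675281295191009
base [[0.6985, 0.0513, 0.034], [0.5853, 0.061, 0.034], [0.6889, -0.0541, 0.034], [0.5763, -0.0446, 0.034]]
[153, 152, 151, 142, 109, 64, 61, 65, 75, 112, 151, 139, 103, 97, 97, 97, 97, 97, 96, 95, 96, 96, 97, 96, 107, 116, 117, 116, 115, 109, 96, 89, 90, 90, 90, 90, 88, 90, 88, 90, 90, 89, 89, 89, 88, 89, 87, 78, 64, 56, 52, 52, 53, 52, 58, 63, 65, 64, 67, 84, 86, 72, 66, 67, 83, 75, 66, 66, 65, 64, 63, 40, 19, 13, 12, 12, 11, 14, 34, 94, 114, 116, 115, 115, 106, 99, 98, 97, 98, 105, 152, 187, 196, 199, 196, 196, 191, 154, 98, 77, 73, 68, 61, 62, 129, 146, 147, 148, 147, 147]
[[252, 173], [244, 343], [258, 349], [270, 373], [357, 373], [391, 336], [382, 173]]
```

View pics/c10.png

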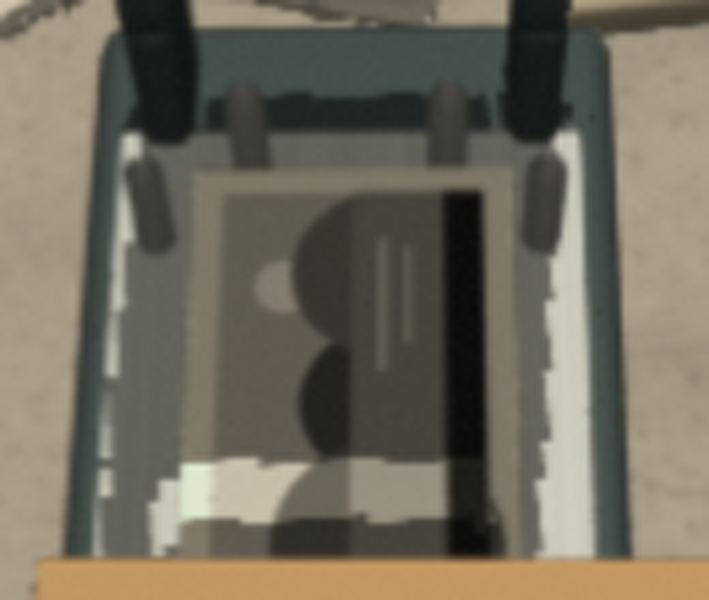

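In the close crop, the side pin tops are at about (140,162) and (552,162), with bases at (155,248) and (540,248). The back pin tops are at (245,90) and (448,90), and the print's back edge is at row 172. I'll combine these into one press pose.

Run:
```python
from h import *
W=env.camera('wrist');p,r=pose();M=r.as_matrix()
cv=lambda L:[(245+u/5.4545,70+v/5.4545) for u,v in L]
a=np.radians(-4.9);X=np.array([np.cos(a),np.sin(a),0]);Yp=np.array([-np.sin(a),np.cos(a),0])
def show(n,L,z,off):
  Q=onplane(W,cv(L),z);Q=Q-np.array([o[0]*X+o[1]*Yp for o in off])/1000;print(n,(Q[:,:2]*1000).round(1).tolist(),'mean',(Q.mean(0)*1000).round(1))
show('side tops',[(140,162),(552,162)],.062,[(48,39),(48,-39)])
show('back tops',[(245,92),(448,92)],.062,[(65,20),(65,-20)])
show('side bases front',[(157,250),(540,250)],.034,[(44,39),(44,-39)])
show('print corners',[(192,172),(515,172)],.042,[(58,32),(58,-32)])
# held board: back corners
e=np.array([[252,173],[382,173]],float)
for dy in (-60,-50,-40,-30,-20,-10):
  q=onplane(W,e,p[2]-.001*dy) ;print(dy,(M.T@(q-p).T*1000).T.round(1).tolist(),np.linalg.norm(q[0]-q[1]))
```

```text
side tops [[602.2, 6.5], [601.9, 6.6]] mean [602.    6.5  62. ]
back tops [[601.3, 6.2], [601.2, 7.2]] mean [601.2   6.7  62. ]
side bases front [[605.5, 6.5], [605.3, 7.0]] mean [605.4   6.7  34. ]
print corners [[604.6, 6.2], [604.2, 5.2]] mean [604.4   5.7  42. ]
-60 [[-47.8, -38.8, -23.5], [-48.0, -39.4, 24.9]] 0.04840648639801502
-50 [[-45.5, -27.9, -25.5], [-45.7, -28.6, 27.0]] 0.05246410488666958
-40 [[-43.2, -17.1, -27.5], [-43.5, -17.8, 29.0]] 0.05652172337532413
-30 [[-41.0, -6.2, -29.6], [-41.2, -7.1, 31.0]] 0.060579341863978696
-20 [[-38.7, 4.6, -31.6], [-38.9, 3.7, 33.0]] 0.06463696035263326
-10 [[-36.4, 15.4, -33.6], [-36.7, 14.5, 35.0]] 0.06869457884128781
```

The press pose is consistent: centre about (0.6035, 0.007), yaw -4.9°. The held board relative to the TCP also matches the pick geometry. Next is to come in low under the lid, clear over the pins.

```bash
cat >> h.py <<'E'
PR=np.array([.6035,.0072,0]);PY=-4.9
def Rz(d): return R.from_euler('z',d,degrees=True)
def place(off,Rg,yawb,dx=0,under=.042,dy=0):
    """off=TCP-board(underside centre) at pick (world), Rg tool rot at pick, yawb board yaw"""
    q=Rz(PY-yawb); return PR+Rz(PY).apply([dx,dy,0])+[0,0,under]+q.apply(off), q*Rg
from scipy.spatial.transform import Rotation as R
RG1=R.from_quat([-.334,-.623,.697,-.121]);OFF1=np.array([.0248,-.0087,-.017])
E
python3 - <<'E'
from h import *
OFF=OFF1.copy(); by=np.array([-np.sin(np.radians(-18.3)),np.cos(np.radians(-18.3)),0]);OFF-=by*(OFF@by) # centred by jaws
a=place(OFF,RG1,-18.3,-.045,.080);b=place(OFF,RG1,-18.3,0,.070);c=place(OFF,RG1,-18.3,0,.0435)
print(a[0],b[0],c[0]);print(a[1].as_matrix().round(3).tolist())
plan(a[0],a[1],.058);plan(b[0],b[1],.058,start=a);plan(c[0],c[1],.058,start=b)
E
```

```text
[0.58484591 0.00879922 0.063     ] [0.62968145 0.00495546 0.053     ] [0.62968145 0.00495546 0.0265    ]
[[-0.785, 0.614, -0.086], [0.067, -0.054, -0.996], [-0.616, -0.788, 0.001]]
4 [[0.2, -0.0, 0.3, -0.0053, 0.0425, -0.0023, 0.058], [0.2, -0.0, 0.3, -0.0051, 0.0425, -0.0025, 0.058], [0.2, -0.0, 0.3, -0.0049, 0.0425, -0.0026, 0.058], [0.2, -0.0, 0.3, -0.0047, 0.0426, -0.0028, 0.058]]
2 [[0.0, 0.0, 0.0, -0.0146, 0.0178, -0.0, 0.058], [0.0, 0.0, 0.0, -0.0146, 0.0178, -0.0, 0.058]]
1 [[0.0, 0.0, 0.0, 0.0163, 0.0209, -0.0, 0.058]]
```

{"api": "jog_arm", "payload": {
  "steps": [
    [0.2, 0, 0.3, -0.005, 0.042, -0.002, 0.058],
    [0.2, 0, 0.3, -0.005, 0.042, -0.0025, 0.058],
    [0.2, 0, 0.3, -0.005, 0.042, -0.0025, 0.058],
    [0.2, 0, 0.3, -0.005, 0.042, -0.003, 0.058],
    [0, 0, 0, 0, 0, 0, 0.058]
  ]
}}

```text
clock: 8.45
tcp_pos: [0.5586, 0.0087, 0.0906]
tool_rot: [-0.198, -0.258, -0.664, 0.673]
contact_force: [0.5, 0.1, -0.1]
width: 0.0621
```

```bash
cat >> h.py <<'E'
_by=np.array([-np.sin(np.radians(-18.3)),np.cos(np.radians(-18.3)),0]);OFF1-=_by*(OFF1@_by)
def go(dx,under,g,dy=0,off=OFF1,Rg=RG1,yb=-18.3,**k):
    s=env.read_state();p,r=pose();T,Q=place(off,Rg,yb,dx,under,dy)
    print(round(s['clock'],2),'err mm (press x,y,z)',(Rz(PY).inv().apply(T-p)*1000).round(1),'rot',(r.inv()*Q).as_rotvec(degrees=True).round(1),'F',np.round(s['contact_force'],1),'w',round(s['width'],4),'j',np.round(s['joints'],2))
    return plan(T,Q,g,**k)
E
python3 - <<'E'
from h import *
go(0,.070,.058)
W=env.camera('wrist');cv2.imwrite('pics/w11.png',W['frame'][:,:,::-1])
E
```

```text
8.45 err mm (press x,y,z) [ 71.2   2.4 -37.6] rot [ 0.9 -0.5  0.4] F [ 0.5  0.1 -0.1] w 0.0621 j [-0.12  0.5   2.29  3.02  0.3  -1.48]
2 [[0.4, -0.2, 0.2, -0.0167, 0.0366, -0.0008, 0.058], [0.4, -0.2, 0.2, -0.0165, 0.0367, -0.001, 0.058]]
```

{"api": "jog_arm", "payload": {
  "steps": [
    [0.4, -0.2, 0.2, -0.017, 0.037, 0, 0.058],
    [0.4, -0.2, 0.2, -0.011, 0.027, 0, 0.058],
    [0, 0, 0, 0, 0, 0, 0.058]
  ]
}}

```text
clock: 8.8
tcp_pos: [0.6181, 0.0011, 0.0589]
tool_rot: [-0.2, -0.26, -0.658, 0.678]
contact_force: [0.7, 0.5, 0.3]
width: 0.0621
```

Run:
```python
from h import *
go(0,.069,.058)
```

```text
8.8 err mm (press x,y,z) [11.2  4.8 -6.9] rot [ 0.  -0.2  0. ] F [0.7 0.5 0.3] w 0.0621 j [-0.11  0.61  2.17  3.09  0.3  -1.54]
1 [[0.0, -0.2, 0.0, -0.0046, 0.0123, -0.0048, 0.058]]
```

{"api": "jog_arm", "payload": {
  "steps": [
    [0, 0, 0, -0.005, 0.011, -0.005, 0.058],
    [0, 0, 0, 0, 0.001, 0, 0.058],
    [0, 0, 0, 0, 0, 0, 0.058]
  ]
}}

```text
clock: 9.1
tcp_pos: [0.6287, 0.0041, 0.0545]
tool_rot: [-0.2, -0.26, -0.658, 0.678]
contact_force: [-0.3, 0.5, -1.0]
width: 0.062
```

Run:
```python
from h import *
go(0,.069,.058)
W=env.camera('wrist');f=W['frame'];cv2.imwrite('pics/w12.png',f[:,:,::-1])
k=max(cv2.findContours(boardmask(f),0,1)[0],key=cv2.contourArea);print(cv2.boundingRect(k))
cv2.imwrite('pics/w12v.png',cv2.resize(f[60:260,190:450,::-1],(780,600),interpolation=cv2.INTER_CUBIC))
# expected pin tops
for q in [(48,39),(48,-39),(65,20),(65,-20),(58,32),(58,-32)]:
    z=.062 if q[0]!=58 else .077
    P=PR+Rz(PY).apply([q[0]/1000,q[1]/1000,0])+[0,0,z];print(q,proj(W,[P]).round(1))
```

```text
9.1 err mm (press x,y,z) [ 0.9  0.9 -2.5] rot [-0.  -0.3  0. ] F [-0.3  0.5 -1. ] w 0.062 j [-0.1   0.62  2.14  3.11  0.29 -1.55]
1 [[-0.0, -0.3, 0.0, 0.0008, 0.0025, -0.0009, 0.058]]
(239, 174, 156, 210)
(48, 39) [[237.4 203.4]]
(48, -39) [[387.1 202.6]]
(65, 20) [[275.  173.7]]
(65, -20) [[349.4 173.4]]
(58, 32) [[246.7 173.3]]
(58, -32) [[376.9 172.6]]
```

View pics/w12v.png

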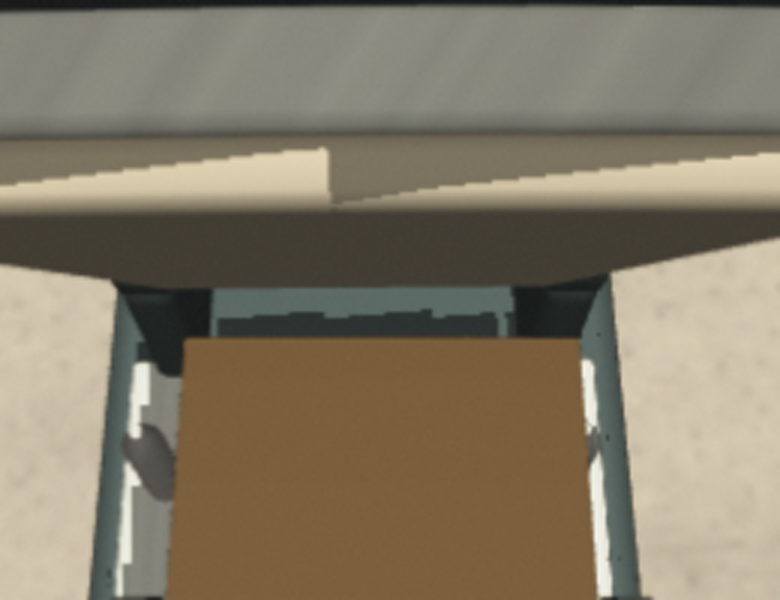

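The view (my 12th and last) shows the board over the press, about 3 mm too far right (−y). The right pin is nearly hidden, while the left pin at about (140,440) in the crop shows fully. Fore-aft position is fine. I'll shift +3 mm in y before lowering.

{"api": "jog_arm", "payload": {
  "steps": [
    [0, -0.3, 0, 0.001, 0.001, -0.003, 0.058],
    [0, 0, 0, 0, 0, 0, 0.058]
  ]
}}

```text
clock: 9.35
tcp_pos: [0.6282, 0.0074, 0.0541]
tool_rot: [-0.202, -0.259, -0.657, 0.678]
contact_force: [-1.0, 0.3, -1.1]
width: 0.062
```

```bash
cat >> h.py <<'E'
def edges(f,row):
    """board left/right, base (teal) outer left/right at a row of the wrist view"""
    b=np.where(boardmask2(f)[row])[0]; return b.min(),b.max()
def boardmask2(f):
    h=cv2.cvtColor(f,cv2.COLOR_RGB2HSV);m=((abs(h[:,:,0].astype(int)-15)<6)&(h[:,:,1]>100)&(h[:,:,2]>70)).astype(np.uint8)
    return cv2.morphologyEx(m,cv2.MORPH_OPEN,np.ones((5,5)))
E
python3 - <<'E'
from h import *
go(0,.0435,.058,dy=.0022)
W=env.camera('wrist');f=W['frame'];h=cv2.cvtColor(f,cv2.COLOR_RGB2HSV)
for row in (185,195,204,210):
    l,r=edges(f,row);g=f[row].mean(1).astype(int)
    print(row,l,r,'L',g[l-30:l+2].tolist(),'R',g[r-1:r+26].tolist())
E
```

```text
9.35 err mm (press x,y,z) [  1.7  -0.1 -27.6] rot [-0.   0.1 -0. ] F [-1.   0.3 -1.1] w 0.062 j [-0.1   0.62  2.15  3.12  0.29 -1.56]
1 [[-0.0, 0.1, -0.0, 0.0157, 0.0228, 0.0, 0.058]]
185 251 383 L [191, 190, 189, 186, 184, 184, 186, 188, 187, 156, 91, 76, 80, 83, 88, 94, 97, 102, 162, 218, 231, 232, 233, 232, 197, 136, 126, 125, 122, 109, 94, 91] R [91, 91, 136, 227, 235, 232, 232, 233, 233, 233, 220, 162, 108, 98, 94, 92, 87, 82, 77, 93, 185, 194, 195, 195, 195, 194, 195]
195 251 383 L [189, 187, 188, 189, 189, 190, 189, 186, 160, 103, 78, 79, 84, 87, 93, 96, 108, 174, 221, 230, 229, 194, 136, 128, 127, 127, 126, 123, 109, 95, 93, 92] R [92, 95, 134, 226, 235, 235, 232, 233, 234, 234, 232, 217, 144, 104, 99, 95, 91, 86, 82, 78, 92, 183, 192, 192, 191, 191, 192]
204 249 384 L [182, 181, 182, 182, 182, 183, 183, 184, 183, 166, 117, 78, 79, 82, 86, 92, 95, 88, 76, 80, 91, 109, 117, 110, 97, 90, 84, 80, 74, 66, 74, 87] R [92, 88, 76, 77, 80, 83, 88, 105, 115, 107, 92, 92, 94, 98, 95, 94, 89, 86, 81, 79, 98, 184, 192, 193, 193, 194, 195]
210 249 385 L [184, 185, 185, 185, 185, 183, 182, 181, 178, 146, 80, 77, 82, 86, 90, 95, 98, 99, 95, 86, 81, 83, 87, 88, 88, 85, 84, 82, 80, 79, 85, 92] R [93, 92, 82, 82, 86, 87, 88, 86, 83, 83, 104, 164, 112, 101, 96, 91, 88, 84, 79, 81, 125, 179, 184, 186, 188, 190, 191]
```

The board and base midlines now agree within a pixel. Lowering.

{"api": "jog_arm", "payload": {
  "steps": [
    [0, 0, 0, 0.005, 0.008, 0, 0.058],
    [0, 0, 0, 0.006, 0.008, 0, 0.058],
    [0, 0, 0, 0, 0, 0, 0.058]
  ]
}}

```text
clock: 9.7
tcp_pos: [0.6294, 0.0073, 0.0335]
tool_rot: [-0.202, -0.259, -0.657, 0.678]
contact_force: [-0.2, 0.2, -0.4]
width: 0.0621
```

Run:
```python
from h import *
go(0,.0435,.058,dy=.0022)
f=env.camera('wrist')['frame'];cv2.imwrite('pics/w13.png',f[:,:,::-1])
for row in (185,195,204,210):
    l,r=edges(f,row);g=f[row].mean(1).astype(int)
    print(row,l,r,'L',g[l-26:l+2].tolist(),'R',g[r-1:r+26].tolist())
```

```text
9.7 err mm (press x,y,z) [ 0.5 -0.1 -7. ] rot [ 0.   0.1 -0.1] F [-0.2  0.2 -0.4] w 0.0621 j [-0.1   0.67  2.15  3.13  0.34 -1.56]
1 [[0.0, 0.1, -0.1, 0.0039, 0.0058, 0.0001, 0.058]]
185 251 383 L [90, 94, 98, 103, 113, 174, 225, 226, 208, 160, 109, 106, 114, 121, 128, 131, 133, 134, 136, 138, 136, 135, 135, 135, 132, 117, 99, 97] R [99, 97, 124, 134, 135, 135, 134, 137, 167, 234, 234, 232, 207, 171, 162, 141, 167, 221, 236, 224, 163, 111, 104, 101, 98, 92, 87]
195 251 383 L [94, 98, 92, 82, 83, 87, 91, 96, 98, 98, 96, 94, 91, 88, 84, 83, 81, 76, 75, 72, 88, 118, 133, 132, 117, 101, 98, 99] R [98, 99, 104, 128, 113, 77, 69, 72, 75, 78, 80, 82, 84, 86, 91, 94, 96, 98, 97, 95, 93, 97, 95, 95, 95, 96, 93]
204 249 384 L [90, 94, 98, 103, 111, 153, 207, 233, 236, 204, 114, 87, 87, 88, 88, 86, 85, 84, 84, 83, 82, 81, 78, 75, 71, 65, 78, 95] R [99, 93, 78, 75, 77, 76, 79, 79, 82, 86, 88, 89, 87, 88, 86, 89, 112, 192, 235, 236, 221, 136, 108, 104, 100, 97, 93]
210 249 385 L [92, 96, 100, 105, 121, 175, 226, 236, 217, 161, 153, 146, 127, 103, 88, 85, 86, 85, 84, 84, 83, 83, 82, 80, 79, 81, 91, 97] R [100, 98, 83, 79, 82, 84, 85, 86, 87, 86, 84, 94, 162, 233, 237, 238, 239, 239, 238, 233, 224, 128, 106, 103, 99, 97, 92]
```

{"api": "jog_arm", "payload": {
  "steps": [
    [0, 0, 0, 0.003, 0.004, 0, 0.058],
    [0, 0, 0, 0.001, 0.002, 0, 0.058],
    [0, 0, 0, 0, 0, 0, 0.058]
  ]
}}

```text
clock: 10.05
tcp_pos: [0.6301, 0.0072, 0.0257]
tool_rot: [-0.202, -0.259, -0.658, 0.678]
contact_force: [0.7, 0.6, 0.0]
width: 0.0617
```

Run:
```python
from h import *
go(0,.042,.058,dy=.0022)
```

```text
10.05 err mm (press x,y,z) [-0.2 -0.1 -0.7] rot [ 0.   0.1 -0. ] F [0.7 0.6 0. ] w 0.0617 j [-0.1   0.68  2.15  3.13  0.36 -1.57]
1 [[0.0, 0.1, -0.0, 0.0006, 0.0004, 0.0001, 0.058]]
```

{"api": "jog_arm", "payload": {
  "steps": [
    [0, 0, 0, 0, 0, 0, 0.067],
    [0, 0, 0, 0, 0, 0, 0.074],
    [0, 0, 0, 0, 0, 0, 0.08],
    [0, 0, 0, 0, 0, 0, 0.08],
    [0, 0, 0, 0, -0.02, 0, 0.08],
    [0, 0, 0, 0, -0.04, 0, 0.08],
    [0, 0, 0, 0, -0.04, 0, 0.08],
    [0, 0, 0, 0, 0, 0, 0.08]
  ]
}}

```text
clock: 10.85
tcp_pos: [0.5668, 0.0126, 0.1064]
tool_rot: [-0.202, -0.259, -0.658, 0.678]
contact_force: [0.2, -0.3, -0.0]
width: 0.0799
```

Run:
```python
from h import *
s=env.read_state();p,r=pose();print(s['clock'],p.round(4),s['width'],s['contact_force'])
W=env.camera('wrist');f=W['frame'];cv2.imwrite('pics/w14.png',f[:,:,::-1])
q,k=quad(W,boardmask2(f),.050);print('board',q,cv2.boundingRect(k))
P=onplane(W,k.reshape(-1,2),.05);L=Rz(PY).inv().apply(P-PR)*1000;print(L.min(0),L.max(0))
for row in (150,175,200):
    g=f[row].mean(1).astype(int);l,rr=edges(f,row);print(row,l,rr,g[l-30:l].tolist(),g[rr:rr+30].tolist())
```

```text
10.85 [0.5668 0.0126 0.1064] 0.07988231187260264 [ 0.16308839 -0.3291574  -0.00223502]
board ((603.207275390625, 8.26439094543457), (63.36602783203125, 115.68904876708984), 85.01437377929688) (269, 146, 96, 157)
[-58.22068602 -30.7120989   50.        ] [57.41588044 32.72998377 50.        ]
150 276 358 [164, 165, 166, 163, 129, 76, 67, 70, 74, 80, 86, 111, 147, 132, 88, 81, 88, 87, 79, 70, 64, 67, 85, 103, 108, 109, 108, 108, 104, 88] [79, 99, 105, 106, 108, 105, 86, 64, 61, 64, 72, 96, 114, 103, 87, 126, 173, 101, 85, 83, 79, 74, 69, 70, 130, 171, 174, 174, 171, 171]
175 275 359 [170, 171, 166, 131, 81, 66, 69, 74, 80, 85, 89, 141, 196, 207, 163, 118, 111, 110, 108, 108, 110, 110, 108, 108, 108, 108, 108, 108, 95, 82] [77, 84, 101, 108, 110, 109, 109, 110, 123, 198, 212, 216, 216, 213, 213, 214, 212, 202, 124, 89, 82, 78, 75, 69, 69, 122, 163, 169, 170, 172]
200 273 360 [170, 171, 167, 141, 93, 65, 69, 72, 78, 84, 97, 155, 198, 207, 164, 116, 111, 110, 107, 107, 108, 111, 109, 108, 107, 107, 107, 107, 105, 89] [79, 81, 101, 108, 109, 111, 111, 110, 110, 132, 198, 215, 218, 217, 216, 216, 215, 206, 165, 108, 89, 84, 79, 73, 68, 66, 119, 157, 164, 164]
```

The board lies in the press with its top at the right height: it measures 63.4 x 115.7 mm on the 50 mm plane, centre (603.2, 8.3), yaw -5.0°. Now for the second print.

```bash
sed -i 's/PR=np.array(\[.6035,.0072,0\]);PY=-4.9/PR=np.array([.6033,.0081,0]);PY=-4.95/' h.py
python3 - <<'E'
from h import *
S=env.camera('side')
Q=onplane(S,[(225+u/3,105+v/3) for u,v in [(217,398),(350,370),(380,403),(243,428)]],.008);print(Q.round(4).tolist())
v=(Q[1]-Q[0]+Q[2]-Q[3]);yaw=np.degrees(np.arctan2(v[1],v[0]));print(Q.mean(0),yaw,np.linalg.norm(Q[1]-Q[0]),np.linalg.norm(Q[2]-Q[1]))
C=Q.mean(0);t=target(yaw,38,-1)
A=(np.array([.47,-.05,.17]),target(-5,38,-1))
plan(A[0],A[1],.08);
b=np.array([np.cos(np.radians(yaw)),np.sin(np.radians(yaw)),0])
B=(C-.03*b+[0,0,.14],t);print(B[0]);plan(B[0],B[1],.08,start=A)
E
```

```text
[[0.4753, -0.2232, 0.008], [0.5963, -0.2039, 0.008], [0.5954, -0.2723, 0.008], [0.479, -0.2818, 0.008]]
[ 0.53651085 -0.24530605  0.008     ] 6.950690037237401 0.12252997819026962 0.06841890025454023
3 [[-0.0, 0.0, -0.0, 0.011, -0.0363, 0.0235, 0.08], [-0.0, 0.0, -0.0, 0.011, -0.0363, 0.0235, 0.08], [-0.0, 0.0, -0.0, 0.011, -0.0363, 0.0235, 0.08]]
[ 0.50673133 -0.24893651  0.148     ]
5 [[-1.5, -1.9, 0.0, -0.0058, 0.0101, 0.039, 0.08], [-1.5, -1.9, 0.0, -0.0045, 0.0091, 0.0394, 0.08], [-1.5, -1.9, 0.0, -0.0032, 0.0081, 0.0398, 0.08], [-1.5, -1.9, 0.0, -0.0019, 0.0071, 0.04, 0.08], [-1.5, -1.9, 0.0, -0.0006, 0.006, 0.0402, 0.08]]
```

{"api": "jog_arm", "payload": {
  "steps": [
    [0, 0, 0, 0.011, -0.036, 0.02, 0.08],
    [0, 0, 0, 0.011, -0.036, 0.024, 0.08],
    [0, 0, 0, 0.011, -0.036, 0.024, 0.08],
    [-1.5, -1.9, 0, -0.006, 0.01, 0.039, 0.08],
    [-1.5, -1.9, 0, -0.004, 0.009, 0.039, 0.08],
    [-1.5, -1.9, 0, -0.003, 0.008, 0.04, 0.08],
    [-1.5, -1.9, 0, -0.002, 0.007, 0.04, 0.08],
    [-1.5, -1.9, 0, -0.001, 0.006, 0.04, 0.08]
  ]
}}

```text
clock: 11.75
tcp_pos: [0.5231, -0.2052, 0.1365]
tool_rot: [0.266, 0.198, 0.681, -0.653]
contact_force: [1.4, 1.0, 1.1]
width: 0.0799
```

{"api": "jog_arm", "payload": {
  "steps": [
    [0, 0, 0, 0, 0, 0, 0.08]
  ]
}}

```text
clock: 11.85
tcp_pos: [0.5243, -0.2108, 0.1348]
tool_rot: [0.265, 0.198, 0.68, -0.654]
contact_force: [-0.3, -0.6, 0.3]
width: 0.0802
```

Run:
```python
from h import *
s=env.read_state();p,r=pose();print(s['clock'],p.round(4),r.as_matrix().round(2).tolist(),np.round(s['joints'],2))
W=env.camera('wrist');f=W['frame'];cv2.imwrite('pics/w15.png',f[:,:,::-1])
h=cv2.cvtColor(f,cv2.COLOR_RGB2HSV)
print(proj(W,[[.5365,-.2453,.008]]))
for S,V in((35,190),(30,205),(45,180)):
  m=((h[:,:,1]<S)&(h[:,:,2]>V)).astype(np.uint8)
  for x in cv2.findContours(m,0,1)[0]:
    if cv2.contourArea(cv2.convexHull(x))>3000:
      q=cv2.minAreaRect((onplane(W,x.reshape(-1,2),.008)[:,:2]*1000).astype(np.float32));print(S,V,cv2.boundingRect(x),q)
```

```text
11.85 [ 0.5243 -0.2108  0.1348] [[-0.78, 0.62, 0.1], [-0.08, 0.07, -0.99], [-0.62, -0.78, -0.0]] [-0.74  0.43  2.18  1.48  0.48 -0.61]
[[357.15792562 275.15812949]]
35 190 (308, 210, 79, 137) ((536.6033935546875, -237.25692749023438), (116.22100830078125, 64.75122833251953), 3.2391645908355713)
35 190 (7, 108, 154, 147) ((614.8766479492188, 29.932912826538086), (102.70811462402344, 161.47021484375), 85.04704284667969)
35 190 (182, 57, 317, 26) ((762.800537109375, -212.32615661621094), (19.90152931213379, 351.94989013671875), 3.0051841735839844)
30 205 (308, 211, 79, 136) ((536.708740234375, -237.19667053222656), (115.45753479003906, 63.78290557861328), 3.4958419799804688)
45 180 (307, 210, 81, 137) ((536.8803100585938, -237.1161651611328), (117.24979400634766, 65.29834747314453), 3.656651258468628)
45 180 (5, 108, 156, 147) ((614.7877807617188, 30.324316024780273), (104.21163177490234, 161.79293823242188), 85.00202178955078)
45 180 (181, 57, 318, 26) ((762.7858276367188, -212.29177856445312), (19.984174728393555, 352.47808837890625), 2.9947636127471924)
```

Second print: centre (536.7, -237.2), yaw 3.4°, size 115.5 x 63.8 mm, so the fit is good. I'll use the same relative grasp as for the board.

```bash
cat >> h.py <<'E'
def gp(C=(.5367,-.2372),yaw=3.4,up=0,g=.073):
    q=Rz(yaw+18.3);T=np.array([*C,up])+q.apply(OFF1);Q=q*RG1;p,r=pose();s=env.read_state()
    print('err',(Rz(yaw).inv().apply(T-p)*1000).round(1),'rot',(r.inv()*Q).as_rotvec(degrees=True).round(1),'F',np.round(s['contact_force'],1),'w',round(s['width'],4),s['clock']);return plan(T,Q,g)
E
python3 -c "
from h import *
gp(up=.03)"
```

```text
err [  37.6  -29.4 -121.6] rot [ 1.8  1.7 -0.2] F [ 0.2 -0.6  0.9] w 0.0798 11.9
3 [[0.6, 0.6, -0.1, 0.0156, 0.0393, 0.0106, 0.073], [0.6, 0.6, -0.1, 0.0154, 0.0394, 0.0103, 0.073], [0.6, 0.6, -0.1, 0.0153, 0.0395, 0.01, 0.073]]
```

{"api": "jog_arm", "payload": {
  "steps": [
    [0.6, 0.6, 0, 0.0155, 0.039, 0.011, 0.075],
    [0.6, 0.6, 0, 0.0155, 0.039, 0.0105, 0.075],
    [0.6, 0.6, 0, 0.0155, 0.039, 0.01, 0.075],
    [0, 0, 0, 0, 0, 0, 0.075]
  ]
}}

```text
clock: 12.3
tcp_pos: [0.5637, -0.2362, 0.0069]
tool_rot: [0.248, 0.213, 0.675, -0.661]
contact_force: [-0.7, 0.6, 1.6]
width: 0.0747
```

```bash
python3 -c "
from h import *
W=env.camera('wrist');f=W['frame'];h=cv2.cvtColor(f,cv2.COLOR_RGB2HSV)
m=((h[:,:,1]<35)&(h[:,:,2]>195)).astype(np.uint8)
for x in cv2.findContours(m,0,1)[0]:
    if cv2.contourArea(cv2.convexHull(x))>3000: print(cv2.boundingRect(x),cv2.minAreaRect((onplane(W,x.reshape(-1,2),.008)[:,:2]*1000).astype(np.float32)))
gp(up=.0)"
```

```text
(246, 193, 137, 174) ((551.2359008789062, -236.64096069335938), (87.16617584228516, 64.06584930419922), 3.4704794883728027)
err [ -0.7   0.2 -26.7] rot [-0.  -0.3 -0.2] F [-0.4  0.6  0.3] w 0.0751 12.35
1 [[-0.0, -0.3, -0.2, 0.017, 0.0205, -0.0001, 0.073]]
```

{"api": "jog_arm", "payload": {
  "steps": [
    [0, -0.3, -0.2, 0.007, 0.008, 0, 0.073],
    [0, 0, 0, 0.006, 0.008, 0, 0.073],
    [0, 0, 0, 0, 0, 0, 0.073]
  ]
}}

```text
clock: 12.65
tcp_pos: [0.5635, -0.2328, -0.0065]
tool_rot: [0.252, 0.21, 0.675, -0.661]
contact_force: [0.1, -0.8, 0.0]
width: 0.0728
```

```bash
python3 -c "
from h import *
gp(up=.0)"
```

```text
err [ -0.7  -2.8 -10.5] rot [ 0.2  0.2 -0.1] F [ 0.1 -0.8  0. ] w 0.0728 12.65
1 [[0.2, 0.2, -0.1, 0.0071, 0.0078, 0.0027, 0.073]]
```

{"api": "jog_arm", "payload": {
  "steps": [
    [0.2, 0.2, 0, 0.004, 0.004, 0.003, 0.073],
    [0, 0, 0, 0.003, 0.004, 0, 0.073],
    [0, 0, 0, 0, 0, 0, 0.073]
  ]
}}

```text
clock: 12.95
tcp_pos: [0.5639, -0.2356, -0.0128]
tool_rot: [0.253, 0.212, 0.673, -0.662]
contact_force: [0.1, 1.2, -1.2]
width: 0.0731
```

```bash
python3 -c "
from h import *
gp(up=.0)"
```

```text
err [-0.9  0.1 -4.2] rot [-0.1  0.2 -0.4] F [ 0.1  1.2 -1.2] w 0.0731 12.95
1 [[-0.1, 0.2, -0.4, 0.0033, 0.0027, -0.0001, 0.073]]
```

{"api": "jog_arm", "payload": {
  "steps": [
    [0, 0.2, -0.4, 0.003, 0.003, 0, 0.073],
    [0, 0, 0, 0, 0, 0, 0.073]
  ]
}}

```text
clock: 13.15
tcp_pos: [0.5634, -0.2358, -0.0165]
tool_rot: [0.25, 0.211, 0.674, -0.662]
contact_force: [0.0, -0.7, -0.0]
width: 0.0731
```

```bash
python3 -c "
from h import *
gp(up=.0)"
```

```text
err [-0.5  0.2 -0.5] rot [-0.1 -0.  -0. ] F [ 0.  -0.7 -0. ] w 0.0731 13.15
1 [[-0.1, -0.0, -0.0, 0.0007, 0.0001, -0.0002, 0.073]]
```

{"api": "jog_arm", "payload": {
  "squeeze": 40,
  "steps": [
    [0, 0, 0, 0, 0, 0, 0.058],
    [0, 0, 0, 0, 0, 0, 0.058],
    [0, 0, 0, 0, 0, 0, 0.058]
  ]
}}

```text
clock: 13.45
tcp_pos: [0.5632, -0.2358, -0.0157]
tool_rot: [0.25, 0.212, 0.674, -0.662]
contact_force: [-0.5, 0.5, 0.2]
width: 0.0613
```

Run:
```python
from h import *
gp(g=.058)
p,r=pose();np.save('g2.npy',np.r_[p,r.as_quat()])
C=np.array([.5367,-.2372,0])
U=p+[0,0,.11];plan(U,r,.058)
T,Q=place(p-C,r,3.4,-.075,.11);mid=(np.array([.47,-.08,.16]),Q);plan(mid[0],Q,.058,start=(U,r));plan(T,Q,.058,start=mid)
```

```text
err [-0.2  0.2 -1.3] rot [-0.1 -0.1 -0. ] F [-0.5  0.5  0.2] w 0.0613 13.45
1 [[-0.1, -0.1, -0.0, 0.001, 0.0008, -0.0002, 0.058]]
3 [[0.0, 0.0, 0.0, -0.0226, -0.0289, 0.0001, 0.058], [0.0, 0.0, 0.0, -0.0226, -0.0289, 0.0001, 0.058], [0.0, 0.0, 0.0, -0.0226, -0.0289, 0.0001, 0.058]]
5 [[1.0, 1.3, -0.0, 0.0051, -0.0208, -0.0321, 0.058], [1.0, 1.3, -0.0, 0.0058, -0.0214, -0.0316, 0.058], [1.0, 1.3, -0.0, 0.0066, -0.0219, -0.0311, 0.058], [1.0, 1.3, -0.0, 0.0073, -0.0225, -0.0305, 0.058], [1.0, 1.3, -0.0, 0.008, -0.023, -0.0299, 0.058]]
4 [[0.0, 0.0, 0.0, -0.0049, 0.0247, -0.0249, 0.058], [0.0, 0.0, 0.0, -0.0049, 0.0247, -0.0249, 0.058], [0.0, 0.0, 0.0, -0.0049, 0.0247, -0.0249, 0.058], [0.0, 0.0, 0.0, -0.0049, 0.0247, -0.0249, 0.058]]
```

Gripped at 61.3 mm, the same as the board. Lifting and carrying.

{"api": "jog_arm", "payload": {
  "steps": [
    [0, 0, 0, -0.008, -0.01, 0, 0.058],
    [0, 0, 0, -0.02, -0.026, 0, 0.058],
    [0, 0, 0, -0.023, -0.029, 0, 0.058],
    [0, 0, 0, -0.02, -0.026, 0, 0.058],
    [1, 1.3, 0, 0.005, -0.021, -0.032, 0.058],
    [1, 1.3, 0, 0.006, -0.0215, -0.0315, 0.058],
    [1, 1.3, 0, 0.0065, -0.022, -0.031, 0.058],
    [1, 1.3, 0, 0.007, -0.0225, -0.0305, 0.058]
  ]
}}

```text
clock: 14.25
tcp_pos: [0.4863, -0.1115, 0.1559]
tool_rot: [-0.207, -0.25, -0.661, 0.677]
contact_force: [1.4, -0.1, -0.1]
width: 0.061
```

```bash
cat >> h.py <<'E'
import os
if os.path.exists('g2.npy'):
    _g=np.load('g2.npy');OFF2=_g[:3]-[.5367,-.2372,0];RG2=R.from_quat(_g[3:])
    def go2(dx,under,dy=0,**k): return go(dx,under,.058,dy,OFF2,RG2,3.4,**k)
E
python3 -c "
from h import *
go2(-.075,.11)"
```

```text
14.25 err mm (press x,y,z) [ 57.8 129.  -61.6] rot [0.9 1.1 0.3] F [ 1.4 -0.1 -0.1] w 0.061 j [-0.51  0.29  2.36  1.97  0.29 -0.77]
4 [[0.2, 0.3, 0.1, -0.0026, 0.0214, -0.032, 0.058], [0.2, 0.3, 0.1, -0.0024, 0.0213, -0.0321, 0.058], [0.2, 0.3, 0.1, -0.0022, 0.0212, -0.0322, 0.058], [0.2, 0.3, 0.1, -0.002, 0.021, -0.0322, 0.058]]
```

{"api": "jog_arm", "payload": {
  "steps": [
    [0.2, 0.3, 0, -0.001, 0.016, -0.034, 0.058],
    [0.2, 0.3, 0, -0.001, 0.018, -0.034, 0.058],
    [0.2, 0.3, 0, -0.002, 0.022, -0.032, 0.058],
    [0.2, 0.3, 0, -0.002, 0.022, -0.03, 0.058],
    [0, 0, 0, 0, 0, 0, 0.058]
  ]
}}

```text
clock: 14.75
tcp_pos: [0.5327, -0.0197, 0.1178]
tool_rot: [-0.205, -0.259, -0.659, 0.676]
contact_force: [-1.1, 0.1, -0.8]
width: 0.0612
```

```bash
python3 -c "
from h import *
go2(-.02,.077)"
```

```text
14.75 err mm (press x,y,z) [ 74.5  33.6 -56.6] rot [ 0.5  0.2 -0.3] F [-1.1  0.1 -0.8] w 0.0612 j [-0.2   0.41  2.34  2.86  0.28 -1.4 ]
3 [[0.2, 0.1, -0.1, -0.0078, 0.0303, -0.011, 0.058], [0.2, 0.1, -0.1, -0.0078, 0.0302, -0.0111, 0.058], [0.2, 0.1, -0.1, -0.0079, 0.0302, -0.0112, 0.058]]
```

{"api": "jog_arm", "payload": {
  "steps": [
    [0.2, 0.1, 0, -0.004, 0.006, -0.038, 0.058],
    [0.2, 0.1, 0, -0.008, 0.035, 0, 0.058],
    [0.2, 0.1, 0, -0.008, 0.035, 0, 0.058],
    [0, 0, 0, 0, 0, 0, 0.058]
  ]
}}

```text
clock: 15.15
tcp_pos: [0.5986, 0.0074, 0.0707]
tool_rot: [-0.204, -0.261, -0.656, 0.678]
contact_force: [-0.7, 0.6, -0.5]
width: 0.0614
```

```bash
python3 -c "
from h import *
go2(0,.070)"
```

```text
15.15 err mm (press x,y,z) [ 31.1   1.  -16.4] rot [ 0.1  0.2 -0.3] F [-0.7  0.6 -0.5] w 0.0614 j [-0.1   0.57  2.21  3.12  0.31 -1.56]
1 [[0.1, 0.2, -0.3, -0.0142, 0.0322, -0.001, 0.058]]
```

{"api": "jog_arm", "payload": {
  "steps": [
    [0.1, 0.2, -0.3, -0.008, 0.018, -0.001, 0.058],
    [0, 0, 0, -0.006, 0.013, 0, 0.058],
    [0, 0, 0, 0, 0, 0, 0.058]
  ]
}}

```text
clock: 15.45
tcp_pos: [0.628, 0.0046, 0.0547]
tool_rot: [-0.201, -0.259, -0.657, 0.679]
contact_force: [0.1, 0.1, -0.8]
width: 0.0612
```

Run:
```python
from h import *
go2(0,.070)
W=env.camera('wrist');f=W['frame'];cv2.imwrite('pics/w20.png',f[:,:,::-1])
h=cv2.cvtColor(f,cv2.COLOR_RGB2HSV)
for row in (180,188,196,204,212):
    g=f[row].mean(1).astype(int);print(row,'L225',g[222:262].tolist(),'R',g[372:412].tolist())
for c in (290,330): print(c,f[165:190,c].mean(1).astype(int).tolist())
P=lambda x,y,z:proj(W,[PR+Rz(PY).apply([x,y,0])+[0,0,z]])[0].round(1)
print([P(58,y,.078) for y in (32,-32)],[P(48,y,.062) for y in (39,-39)],[P(48,y,.034) for y in (56,-56)])
```

```text
15.45 err mm (press x,y,z) [ 1.6  1.2 -0.4] rot [0.  0.1 0.1] F [ 0.1  0.1 -0.8] w 0.0612 j [-0.1   0.62  2.15  3.12  0.29 -1.56]
1 [[0.0, 0.1, 0.1, -0.001, 0.0013, -0.0012, 0.058]]
180 L225 [207, 205, 203, 200, 178, 118, 87, 86, 91, 95, 90, 93, 110, 137, 191, 220, 223, 222, 190, 128, 89, 47, 37, 38, 38, 37, 37, 38, 52, 121, 157, 161, 160, 160, 159, 161, 160, 161, 161, 160] R [161, 161, 161, 161, 161, 160, 161, 159, 161, 160, 167, 206, 234, 237, 234, 214, 134, 110, 106, 103, 98, 93, 90, 86, 103, 197, 205, 207, 208, 208, 208, 207, 209, 210, 210, 209, 209, 209, 209, 209]
188 L225 [199, 200, 200, 188, 140, 86, 85, 89, 95, 100, 104, 119, 182, 231, 238, 240, 241, 239, 213, 149, 137, 136, 137, 137, 140, 141, 138, 137, 141, 152, 160, 161, 162, 161, 161, 162, 162, 160, 162, 160] R [143, 160, 161, 161, 162, 161, 161, 161, 162, 162, 165, 191, 236, 241, 240, 237, 230, 142, 110, 105, 100, 97, 93, 88, 88, 133, 204, 210, 209, 208, 209, 208, 210, 209, 209, 208, 208, 207, 206, 205]
196 L225 [204, 202, 198, 165, 88, 85, 89, 94, 99, 102, 113, 150, 207, 235, 238, 211, 148, 139, 140, 139, 136, 135, 136,
[... 744 characters left out ...]
4, 91, 93, 93, 92, 90, 89, 88, 87, 85, 83, 82, 78, 76, 92, 137, 161, 163, 162, 162, 163, 162, 161, 162, 162, 162, 159, 134] R [36, 113, 153, 161, 162, 162, 162, 162, 162, 163, 162, 162, 159, 129, 97, 95, 138, 219, 229, 142, 111, 107, 103, 99, 94, 89, 85, 100, 196, 205, 204, 205, 205, 205, 207, 208, 208, 207, 206, 205]
290 [53, 52, 52, 53, 53, 52, 52, 62, 100, 154, 161, 161, 160, 160, 161, 160, 161, 160, 153, 116, 100, 98, 99, 99, 98]
330 [52, 53, 54, 54, 53, 54, 52, 60, 102, 156, 161, 160, 161, 161, 160, 161, 160, 162, 156, 128, 101, 91, 57, 51, 51]
[array([  84.3, -186.5]), array([ 551.6, -193.4])] [array([113.8, -27. ]), array([532.1, -42.7])] [array([422.5, 289.7]), array([259.1, 251.6])]
```

The same small lateral bias shows up: print midline 316.9 px, base midline 311.5 px, which is about 2.6 mm. I'll correct it and re-check.

{"api": "jog_arm", "payload": {
  "steps": [
    [0, 0, 0, -0.001, 0.001, -0.003, 0.058],
    [0, 0, 0, 0, 0, 0, 0.058]
  ]
}}

```text
clock: 15.7
tcp_pos: [0.6276, 0.0074, 0.0556]
tool_rot: [-0.2, -0.259, -0.657, 0.679]
contact_force: [0.3, 0.1, -0.5]
width: 0.0614
```

Run:
```python
from h import *
go2(0,.0515,dy=.0015)
f=env.camera('wrist')['frame']
for row in (188,204):
    g=f[row].mean(1).astype(int);print(row,'L220',g[220:262].tolist(),'R372',g[372:412].tolist())
```

```text
15.7 err mm (press x,y,z) [  2.3  -0.1 -19.8] rot [0.  0.1 0.1] F [ 0.3  0.1 -0.5] w 0.0614 j [-0.09  0.62  2.15  3.14  0.29 -1.57]
1 [[0.0, 0.1, 0.1, 0.0104, 0.017, 0.0, 0.058]]
188 L220 [203, 201, 199, 198, 198, 198, 198, 199, 201, 198, 169, 102, 84, 87, 91, 97, 101, 104, 111, 173, 228, 239, 240, 241, 240, 210, 148, 137, 135, 135, 140, 154, 161, 161, 161, 162, 161, 161, 161, 161, 162, 159] R372 [142, 160, 161, 161, 161, 162, 161, 161, 161, 161, 163, 176, 169, 237, 241, 238, 239, 241, 240, 238, 227, 132, 109, 105, 100, 95, 92, 87, 88, 139, 205, 209, 208, 207, 207, 208, 209, 209, 209, 208]
204 L220 [193, 194, 195, 196, 196, 195, 197, 197, 192, 156, 85, 84, 88, 93, 99, 103, 105, 93, 83, 94, 122, 149, 136, 110, 101, 96, 90, 84, 84, 123, 152, 161, 160, 161, 162, 161, 161, 161, 161, 160, 160, 149] R372 [60, 142, 159, 161, 162, 161, 162, 161, 161, 161, 160, 160, 155, 102, 87, 90, 95, 105, 118, 116, 103, 95, 104, 98, 106, 102, 99, 94, 90, 83, 97, 193, 203, 205, 205, 206, 208, 207, 208, 208]
```

{"api": "jog_arm", "payload": {
  "steps": [
    [0, 0, 0, 0.002, 0.007, -0.0008, 0.058],
    [0, 0, 0, 0.004, 0.006, 0, 0.058],
    [0, 0, 0, 0, 0, 0, 0.058]
  ]
}}

```text
clock: 16.05
tcp_pos: [0.6306, 0.0081, 0.0413]
tool_rot: [-0.201, -0.259, -0.657, 0.679]
contact_force: [0.1, 0.8, -0.9]
width: 0.0614
```

Run:
```python
from h import *
go2(0,.0505,dy=.002)
f=env.camera('wrist')['frame']
for row in (188,204):
    g=f[row].mean(1).astype(int);print(row,'L220',g[220:262].tolist(),'R372',g[372:412].tolist())
```

```text
16.05 err mm (press x,y,z) [-0.7 -0.5 -6.6] rot [0.  0.1 0.1] F [ 0.1  0.8 -0.9] w 0.0614 j [-0.09  0.65  2.14  3.14  0.32 -1.57]
1 [[0.0, 0.1, 0.1, 0.0046, 0.0048, 0.0005, 0.058]]
188 L220 [218, 219, 219, 219, 218, 204, 155, 95, 95, 101, 106, 111, 116, 120, 139, 201, 241, 246, 230, 181, 173, 173, 165, 154, 152, 151, 151, 154, 155, 155, 157, 169, 178, 178, 177, 179, 178, 177, 179, 179, 179, 177] R372 [158, 177, 178, 178, 178, 178, 178, 178, 178, 178, 181, 193, 162, 152, 152, 155, 186, 245, 248, 249, 249, 248, 247, 247, 249, 248, 247, 238, 167, 124, 119, 114, 110, 105, 101, 97, 127, 215, 224, 226]
204 L220 [212, 211, 211, 210, 185, 111, 96, 99, 102, 107, 112, 117, 111, 97, 95, 99, 105, 108, 110, 109, 109, 107, 102, 98, 97, 94, 91, 88, 90, 134, 169, 177, 179, 178, 178, 179, 178, 178, 178, 178, 178, 166] R372 [68, 158, 176, 179, 177, 178, 179, 178, 179, 179, 179, 178, 171, 114, 83, 82, 85, 89, 90, 92, 94, 96, 101, 107, 108, 110, 108, 106, 103, 107, 107, 114, 113, 113, 108, 103, 99, 99, 133, 208]
```

Aligned: print midline 317.2 px, base midline 317.3 px, and no contact force. Lowering the last 6 mm, then releasing.

{"api": "jog_arm", "payload": {
  "steps": [
    [0, 0, 0, 0.004, 0.004, 0, 0.058],
    [0, 0, 0, 0.001, 0.001, 0, 0.058],
    [0, 0, 0, 0, 0, 0, 0.058]
  ]
}}

```text
clock: 16.4
tcp_pos: [0.6297, 0.0081, 0.0341]
tool_rot: [-0.201, -0.259, -0.657, 0.679]
contact_force: [-3.0, -0.2, 6.0]
width: 0.061
```

Run:
```python
from h import *
go2(0,.0505,dy=.002)
```

```text
16.4 err mm (press x,y,z) [ 0.2 -0.5  0.6] rot [0.  0.1 0. ] F [-3.  -0.2  6. ] w 0.061 j [-0.09  0.67  2.15  3.14  0.34 -1.57]
1 [[0.0, 0.1, 0.0, -0.0005, -0.0004, 0.0005, 0.058]]
```

Contact with the stack (6 N upward) at the expected height. Releasing and backing off along the fingers.

{"api": "jog_arm", "payload": {
  "steps": [
    [0, 0, 0, 0, 0, 0, 0.067],
    [0, 0, 0, 0, 0, 0, 0.074],
    [0, 0, 0, 0, 0, 0, 0.08],
    [0, 0, 0, 0, 0, 0, 0.08],
    [0, 0, 0, 0, -0.02, 0, 0.08],
    [0, 0, 0, 0, -0.04, 0, 0.08],
    [0, 0, 0, 0, -0.04, 0, 0.08],
    [0, 0, 0, 0, 0, 0, 0.08]
  ]
}}

```text
clock: 17.2
tcp_pos: [0.5665, 0.0138, 0.1142]
tool_rot: [-0.2, -0.259, -0.657, 0.679]
contact_force: [0.2, 1.1, 0.2]
width: 0.0799
```

Run:
```python
from h import *
s=env.read_state();p,r=pose();print(s['clock'],p.round(4),s['width'],s['contact_force'])
W=env.camera('wrist');f=W['frame'];cv2.imwrite('pics/w22.png',f[:,:,::-1])
for row in (150,165,180,200,220):
    g=f[row].mean(1).astype(int);print(row,'L240',g[240:300].tolist(),'R340',g[340:395].tolist())
for c in (290,330): print(c,'130',f[130:165,c].mean(1).astype(int).tolist(),'285',f[285:325,c].mean(1).astype(int).tolist())
P=lambda x,y,z:proj(W,[PR+Rz(PY).apply([x/1000,y/1000,0])+[0,0,z]])[0].round(1).tolist()
print([P(x,y,.058) for x in (58,-58) for y in (32,-32)])
# lid from side camera
S=env.camera('side');cv2.imwrite('pics/s22.png',S['frame'][:,:,::-1])
for th in (1.0,1.05,1.1):
  h=PR+Rz(PY).apply([.086,0,0])+[0,0,.073];H=h+Rz(PY).apply([-.201*np.cos(th),0,.201*np.sin(th)]);print(th,H.round(3),proj(S,[H]).round(1))
h=cv2.cvtColor(S['frame'],cv2.COLOR_RGB2HSV);m=(h[100:135,300:340,2]<60).astype(np.uint8);y,x=np.nonzero(m);print(x.mean()+300,y.mean()+100,m.sum())
```

```text
17.2 [0.5665 0.0138 0.1142] 0.07989024657328145 [0.20447412 1.0741331  0.18973739]
150 L240 [171, 174, 175, 175, 176, 173, 172, 170, 169, 170, 171, 172, 167, 126, 71, 71, 75, 80, 85, 100, 162, 207, 218, 221, 218, 176, 121, 113, 113, 115, 116, 115, 114, 112, 113, 128, 135, 135, 134, 134, 134, 134, 134, 134, 134, 134, 134, 133, 134, 133, 133, 134, 132, 133, 133, 133, 133, 134, 134, 134] R340 [131, 131, 131, 130, 130, 131, 130, 131, 131, 130, 132, 131, 133, 134, 134, 135, 134, 134, 134, 115, 110, 112, 113, 113, 113, 127, 200, 213, 222, 221, 218, 221, 219, 202, 128, 95, 87, 82, 78, 72, 74, 133, 173, 178, 177, 178, 179, 177, 178, 177, 177, 176, 176, 176, 174]
165 L240 [168, 168, 166, 165, 167, 166, 166, 166, 166, 167, 169, 162, 116, 67, 70, 76, 81, 87, 98, 154, 201, 217, 204, 140, 79, 71, 73, 72, 72, 71, 69, 66, 64, 82, 121, 134, 135, 135, 135, 134, 134, 129, 103, 83, 81, 80, 80, 81, 81, 82, 80, 80, 81, 80, 80, 80, 80, 79, 62, 54] R340 [11, 10, 11, 8, 10, 11, 11, 9, 9, 10, 10, 35, 114, 133, 135, 135, 135, 135, 134, 129, 115, 89, 67, 63, 66, 68, 71, 73, 74, 72, 73, 111, 204, 218, 205, 139,
[... 1939 characters left out ...]
 239, 239, 238, 235, 192, 106, 90, 107, 110, 97, 84, 82, 89, 98, 102, 102, 100, 94, 88, 82, 74, 72, 79, 99, 117, 162, 221, 225]
330 130 [84, 53, 43, 42, 42, 43, 41, 42, 43, 41, 42, 47, 79, 109, 113, 121, 133, 135, 134, 134, 134, 126, 88, 66, 45, 41, 40, 41, 43, 42, 40, 41, 41, 44, 57] 285 [50, 50, 50, 50, 50, 54, 102, 191, 234, 238, 238, 239, 239, 238, 238, 236, 199, 115, 90, 105, 111, 119, 180, 215, 222, 223, 222, 222, 223, 223, 223, 223, 223, 223, 223, 223, 223, 223, 223, 223]
[[276.0, 144.8], [359.8, 144.8], [269.1, 301.4], [367.8, 301.2]]
1.0 [0.581 0.01  0.242] [[309.9 120.3]]
1.05 [0.589 0.009 0.247] [[313.  118.3]]
1.1 [0.598 0.009 0.252] [[316.2 116.4]]
316.6875 120.45833333333333 48
```

The second print measures flat and centred within about 1 px of the expected corners at its correct height. For the lid, I'll back out, shut the fingers, go over the handle and push it down from above along its arc.

Run:
```python
from h import *
p,r=pose()
A=(np.array([.475,.015,.22]),r);B=(np.array([.475,.012,.315]),target(PY,0,-1));C=(np.array([.598,.009,.315]),B[1])
plan(A[0],A[1],0.);plan(B[0],B[1],0.,start=A);plan(C[0],C[1],0.,start=B)
```

```text
4 [[0.0, 0.0, 0.0, 0.0018, -0.0356, 0.0018, 0.0], [0.0, 0.0, 0.0, 0.0018, -0.0356, 0.0018, 0.0], [0.0, 0.0, 0.0, 0.0018, -0.0356, 0.0018, 0.0], [0.0, 0.0, 0.0, 0.0018, -0.0356, 0.0018, 0.0]]
5 [[-0.0, -0.0, -7.6, -0.0117, -0.015, 0.0007, 0.0], [-0.0, -0.0, -7.6, -0.0096, -0.0164, 0.0006, 0.0], [-0.0, -0.0, -7.6, -0.0074, -0.0175, 0.0006, 0.0], [-0.0, -0.0, -7.6, -0.005, -0.0183, 0.0006, 0.0], [-0.0, -0.0, -7.6, -0.0026, -0.0188, 0.0006, 0.0]]
3 [[0.0, 0.0, 0.0, -0.0409, 0.0, -0.0025, 0.0], [0.0, 0.0, 0.0, -0.0409, 0.0, -0.0025, 0.0], [0.0, 0.0, 0.0, -0.0409, 0.0, -0.0025, 0.0]]
```

{"api": "jog_arm", "payload": {
  "steps": [
    [0, 0, 0, 0.002, -0.036, 0.002, 0.08],
    [0, 0, 0, 0.002, -0.036, 0.002, 0.04],
    [0, 0, 0, 0.002, -0.036, 0.002, 0],
    [0, 0, 0, 0.002, -0.036, 0.002, 0]
  ]
}}

```text
clock: 17.7
tcp_pos: [0.4876, 0.0113, 0.1933]
tool_rot: [-0.205, -0.262, -0.658, 0.676]
contact_force: [0.4, 0.3, -0.3]
width: 0.0374
```

{"api": "jog_arm", "payload": {
  "steps": [
    [0, 0, -7.6, -0.012, -0.015, 0, 0],
    [0, 0, -7.6, -0.01, -0.016, 0, 0],
    [0, 0, -7.6, -0.007, -0.0175, 0, 0],
    [0, 0, -7.6, -0.005, -0.018, 0, 0],
    [0, 0, -7.6, -0.003, -0.019, 0, 0],
    [0, 0, 0, 0, 0, 0, 0]
  ]
}}

```text
clock: 18.3
tcp_pos: [0.5145, 0.0433, 0.2206]
tool_rot: [0.232, 0.257, 0.695, -0.631]
contact_force: [0.4, -0.3, 0.9]
width: 0.0001
```

Run:
```python
from h import *
s=env.read_state();p,r=pose();print(s['clock'],p.round(4),s['width'],np.round(s['contact_force'],1),r.as_matrix().round(2).tolist(),np.round(s['joints'],2))
S=env.camera('side');f=S['frame'];cv2.imwrite('pics/s23.png',f[:,:,::-1])
W=env.camera('wrist');cv2.imwrite('pics/w23.png',W['frame'][:,:,::-1])
h=cv2.cvtColor(f,cv2.COLOR_RGB2HSV)
for row in range(108,132,2): print(row,h[row,296:332,2].tolist())
g=cv2.cvtColor(W['frame'],cv2.COLOR_RGB2HSV)[:,:,2]
P=lambda th:PR+Rz(PY).apply([.086-.201*np.cos(th),0,.073+.201*np.sin(th)])
print([(th,proj(W,[P(th)]).round(0).tolist(),proj(S,[P(th)]).round(1).tolist()) for th in (1,1.05,1.1)])
plan(np.array([.598,.009,.31]),target(PY,0,-1),0.)
```

```text
18.3 [0.5145 0.0433 0.2206] 0.00013909179092324895 [ 0.4 -0.3  0.9] [[-0.76, 0.65, -0.0], [0.07, 0.07, -1.0], [-0.65, -0.76, -0.1]] [-0.13  0.16  2.28  1.57  0.16 -0.03]
108 [140, 140, 140, 142, 140, 141, 141, 142, 142, 141, 140, 143, 140, 140, 139, 140, 143, 141, 142, 140, 142, 143, 141, 141, 141, 142, 143, 142, 143, 142, 143, 142, 141, 140, 142, 140]
110 [139, 143, 141, 141, 140, 140, 142, 141, 140, 140, 141, 143, 141, 143, 142, 140, 142, 140, 141, 143, 141, 142, 140, 140, 141, 141, 142, 142, 141, 141, 139, 143, 142, 143, 142, 139]
112 [140, 142, 140, 142, 144, 140, 142, 140, 141, 141, 143, 144, 143, 141, 141, 145, 147, 104, 107, 114, 151, 143, 142, 141, 143, 139, 137, 141, 141, 141, 140, 140, 143, 142, 143, 140]
114 [141, 141, 141, 141, 141, 144, 143, 142, 141, 142, 139, 141, 142, 142, 145, 142, 14, 27, 34, 31, 51, 111, 113, 151, 145, 142, 140, 142, 142, 142, 142, 141, 140, 140, 142, 139]
116 [142, 141, 143, 141, 141, 139, 140, 141, 142, 140, 143, 141, 142, 142, 146, 143, 10, 24, 33, 34, 34, 29, 17, 36, 109, 149, 142, 141, 140, 142, 140, 141, 141, 141, 141, 142]
118 [140, 142, 142
[... 977 characters left out ...]
 140, 138, 138, 138, 145, 143, 108, 98, 112, 109, 85, 107, 110, 122, 108, 142, 134, 137, 136, 140]
130 [142, 143, 142, 142, 142, 140, 143, 143, 139, 141, 141, 142, 142, 141, 142, 140, 136, 136, 136, 139, 142, 145, 139, 19, 52, 71, 81, 88, 105, 112, 129, 141, 124, 124, 130, 137]
[(1, [[372.0, 114.0]], [[309.9, 120.3]]), (1.05, [[372.0, 94.0]], [[313.0, 118.3]]), (1.1, [[373.0, 75.0]], [[316.2, 116.4]])]
6 [[1.2, 0.4, -6.7, -0.0207, -0.0027, 0.0041, 0.0], [1.2, 0.4, -6.7, -0.0203, -0.005, 0.0041, 0.0], [1.2, 0.4, -6.7, -0.0196, -0.0072, 0.004, 0.0], [1.2, 0.4, -6.7, -0.0187, -0.0094, 0.0041, 0.0], [1.2, 0.4, -6.7, -0.0175, -0.0114, 0.0041, 0.0], [1.2, 0.4, -6.7, -0.0161, -0.0133, 0.0043, 0.0]]
```

The wrist is close to its singular posture (j5 at 0.16), so the re-orientation lags. I'll continue it gently, away from the lid.

{"api": "jog_arm", "payload": {
  "steps": [
    [1, 0.4, -5, -0.004, -0.015, 0.003, 0],
    [1, 0.4, -5, -0.004, -0.015, 0.003, 0],
    [1, 0.4, -5, -0.004, -0.015, 0.003, 0],
    [1, 0.4, -5, -0.004, -0.015, 0.003, 0]
  ]
}}

```text
clock: 18.8
tcp_pos: [0.5111, 0.0559, 0.2417]
tool_rot: [0.203, 0.218, 0.722, -0.625]
contact_force: [-0.6, 0.6, 0.1]
width: 0.0004
```

Run:
```python
from h import *
s=env.read_state();p,r=pose();print(s['clock'],p.round(4),s['width'],np.round(s['contact_force'],1),r.as_matrix().round(2).tolist(),np.round(s['joints'],2))
plan(np.array([.49,.012,.31]),target(PY,0,-1),0.)
```

```text
18.8 [0.5111 0.0559 0.2417] 0.00036048319629700993 [-0.6  0.6  0.1] [[-0.82, 0.57, 0.02], [0.06, 0.12, -0.99], [-0.57, -0.81, -0.14]] [-0.13  0.12  2.19  0.71  0.31  0.84]
5 [[1.9, 0.7, -6.9, -0.0048, -0.0146, 0.0067, 0.0], [1.9, 0.7, -6.9, -0.0031, -0.0148, 0.0072, 0.0], [1.9, 0.7, -6.9, -0.0014, -0.0149, 0.0076, 0.0], [1.9, 0.7, -6.9, 0.0003, -0.0147, 0.0081, 0.0], [1.9, 0.7, -6.9, 0.0019, -0.0143, 0.0086, 0.0]]
```

Good: it's past the singular spot (j5 at 0.31 and j4 falling).

{"api": "jog_arm", "payload": {
  "steps": [
    [2, 0.7, -7, -0.005, -0.015, 0.007, 0],
    [2, 0.7, -7, -0.003, -0.015, 0.007, 0],
    [2, 0.7, -7, -0.001, -0.015, 0.008, 0],
    [2, 0.7, -7, 0, -0.015, 0.008, 0],
    [2, 0.7, -7, 0.002, -0.014, 0.009, 0]
  ]
}}

```text
clock: 19.3
tcp_pos: [0.4884, 0.0228, 0.3013]
tool_rot: [-0.011, 0.032, 0.718, -0.696]
contact_force: [-0.8, -0.1, 0.0]
width: 0.0002
```

Run:
```python
from h import *
s=env.read_state();p,r=pose();print(s['clock'],p.round(4),s['width'],np.round(s['contact_force'],1),r.as_matrix().round(2).tolist(),np.round(s['joints'],2))
T=target(PY,0,-1);A=np.array([.52,.012,.32]);plan(A,T,0.);plan(np.array([.598,.009,.31]),T,0.,start=(A,T))
```

```text
19.3 [0.4884 0.0228 0.3013] 0.0002291108125623793 [-0.8 -0.1  0. ] [[-1.0, 0.03, -0.06], [0.06, 0.03, -1.0], [-0.03, -1.0, -0.03]] [-0.11  0.19  1.76  0.04  1.17  1.51]
1 [[1.9, 1.5, -1.6, -0.0328, -0.0181, 0.0083, 0.0]]
2 [[0.0, 0.0, 0.0, -0.039, 0.005, -0.0019, 0.0], [0.0, 0.0, 0.0, -0.039, 0.005, -0.0019, 0.0]]
```

{"api": "jog_arm", "payload": {
  "steps": [
    [1.9, 1.5, -1.6, -0.033, -0.018, 0.008, 0],
    [0, 0, 0, -0.039, 0.005, -0.002, 0],
    [0, 0, 0, -0.039, 0.005, -0.002, 0],
    [0, 0, 0, 0, 0.02, 0, 0],
    [0, 0, 0, 0, 0.02, 0, 0],
    [0, 0, 0, 0, 0, 0, 0]
  ]
}}

```text
clock: 19.9
tcp_pos: [0.606, 0.0217, 0.2637]
tool_rot: [-0.024, 0.017, 0.721, -0.692]
contact_force: [-0.8, 0.0, -0.4]
width: 0.0
```

```bash
cat >> h.py <<'E'
def lidpt(th,r=.201): return PR+Rz(PY).apply([.086-r*np.cos(th),0,.073+r*np.sin(th)])
def st(th=1.09):
    s=env.read_state();p,r=pose();H=lidpt(th)
    print(round(s['clock'],2),p.round(4),'F',np.round(s['contact_force'],1),'handle',H.round(4),'tcp-handle (press mm)',(Rz(PY).inv().apply(p-H)*1000).round(1),'tilt',r.as_matrix()[:,1].round(2),np.round(s['joints'],2))
E
python3 - <<'E'
from h import *
st()
S=env.camera('side');f=S['frame'];h=cv2.cvtColor(f,cv2.COLOR_RGB2HSV)[:,:,2]
p,_=pose();print(proj(S,[p,p+[0,0,.025]]).round(1))
for row in range(86,122,2): print(row,h[row,296:336].tolist())
E
```

```text
19.9 [0.606  0.0217 0.2637] F [-0.8  0.  -0.4] handle [0.5964 0.0087 0.2512] tcp-handle (press mm) [ 8.5 13.8 12.5] tilt [-0.01  0.04 -1.  ] [-0.09  0.42  1.53  0.04  1.21  1.52]
[[317.5 110.8]
 [317.6 101.6]]
86 [136, 139, 137, 138, 138, 139, 141, 142, 141, 143, 142, 142, 140, 141, 139, 142, 142, 5, 22, 28, 33, 34, 32, 32, 35, 34, 33, 25, 22, 39, 110, 149, 140, 138, 140, 140, 139, 140, 141, 139]
88 [136, 139, 144, 140, 140, 140, 142, 141, 142, 144, 139, 139, 141, 141, 140, 141, 147, 149, 113, 35, 38, 29, 31, 32, 30, 29, 54, 117, 152, 147, 143, 140, 139, 141, 142, 140, 141, 139, 140, 138]
90 [140, 141, 139, 140, 139, 140, 141, 139, 141, 142, 143, 141, 140, 140, 139, 140, 142, 139, 40, 102, 111, 23, 33, 38, 33, 32, 74, 154, 144, 140, 140, 138, 140, 141, 140, 139, 141, 141, 139, 142]
92 [141, 139, 141, 139, 139, 139, 140, 139, 142, 139, 138, 141, 142, 140, 138, 139, 143, 139, 40, 99, 106, 24, 39, 54, 32, 31, 77, 151, 142, 139, 139, 138, 140, 140, 141, 141, 142, 140, 136, 139]
94 [140, 141, 139, 139, 139, 140, 139, 140, 140, 140, 140, 141, 144, 142, 141, 141, 144, 140, 40, 97, 95, 25, 3
[... 1989 characters left out ...]
8, 23, 44, 110, 112, 151, 144, 142, 139, 140, 142, 141, 142, 141, 140, 140, 140, 140, 139, 138, 140, 140]
116 [142, 141, 143, 141, 140, 139, 140, 139, 142, 140, 141, 142, 141, 141, 146, 143, 8, 23, 28, 32, 33, 28, 20, 42, 114, 149, 143, 140, 144, 142, 141, 141, 141, 141, 140, 143, 141, 141, 141, 141]
118 [142, 142, 142, 142, 142, 141, 140, 140, 141, 142, 144, 143, 142, 143, 143, 148, 148, 106, 39, 23, 32, 59, 101, 111, 85, 59, 150, 143, 141, 140, 141, 143, 139, 141, 141, 141, 143, 141, 138, 142]
120 [142, 142, 141, 140, 139, 141, 140, 139, 139, 139, 140, 142, 143, 144, 142, 141, 143, 142, 110, 82, 58, 38, 82, 110, 110, 99, 110, 145, 140, 138, 140, 140, 142, 143, 140, 141, 139, 141, 141, 141]
```

The tip is visible at row 102, 25 mm behind the TCP as expected, with the handle at (315.5,115.5). I'll centre over the handle and come down.

{"api": "jog_arm", "payload": {
  "steps": [
    [0, 0, 0, 0.004, 0.01, 0.014, 0],
    [0, 0, 0, 0, 0.012, 0, 0],
    [0, 0, 0, 0, 0.006, 0, 0],
    [0, 0, 0, 0, 0.004, 0, 0]
  ]
}}

```text
clock: 20.35
tcp_pos: [0.601, 0.0091, 0.2335]
tool_rot: [-0.021, 0.018, 0.723, -0.691]
contact_force: [-18.5, -1.5, 39.3]
width: 0.0001
```

```bash
python3 -c "
from h import *
st()
T=target(PY,0,-1);p,r=pose();print((r.inv()*T).as_rotvec(degrees=True))"
```

```text
20.35 [0.601  0.0091 0.2335] F [-18.5  -1.5  39.3] handle [0.5964 0.0087 0.2512] tcp-handle (press mm) [  4.6   0.8 -17.8] tilt [-0.    0.05 -1.  ] [-0.12  0.43  1.58  0.05  1.13  1.49]
[2.56583495 1.75592848 0.37721375]
```

39 N with a drag component: pressing straight down at this angle nearly jams. I'll lift, step to the hinge side of the sleeve and push it toward the handle side first.

{"api": "jog_arm", "payload": {
  "steps": [
    [0, 0, 0, 0, -0.012, 0, 0],
    [1, 0.8, 0, 0, -0.008, 0, 0],
    [1, 0.8, 0, -0.018, 0, 0, 0],
    [0, 0, 0, 0, 0, 0, 0]
  ]
}}

```text
clock: 20.75
tcp_pos: [0.6195, 0.0071, 0.2563]
tool_rot: [-0.031, 0.029, 0.709, -0.704]
contact_force: [-1.0, 1.0, -0.7]
width: -0.0001
```

```bash
python3 -c "
from h import *
st()"
```

```text
20.75 [0.6195 0.0071 0.2563] F [-1.   1.  -0.7] handle [0.5964 0.0087 0.2512] tcp-handle (press mm) [23.2  0.4  5.1] tilt [-0.    0.01 -1.  ] [-0.1   0.44  1.51  0.01  1.2   1.56]
```

{"api": "jog_arm", "payload": {
  "steps": [
    [0, 0, 0, -0.001, 0.014, 0, 0],
    [0, 0, 0, 0, 0.012, 0, 0],
    [0, 0, 0, 0, 0.009, 0, 0],
    [0, 0, 0, 0, 0, 0, 0]
  ]
}}

```text
clock: 21.15
tcp_pos: [0.6187, 0.0079, 0.2176]
tool_rot: [-0.032, 0.028, 0.709, -0.704]
contact_force: [-0.5, -0.1, -0.1]
width: 0.0001
```

```bash
python3 -c "
from h import *
st()"
```

```text
21.15 [0.6187 0.0079 0.2176] F [-0.5 -0.1 -0.1] handle [0.5964 0.0087 0.2512] tcp-handle (press mm) [ 22.3   1.2 -33.6] tilt [-0.    0.01 -1.  ] [-0.1   0.47  1.56  0.01  1.12  1.55]
```

{"api": "jog_arm", "payload": {
  "steps": [
    [0, 0, 0, 0.006, 0, 0, 0],
    [0, 0, 0, 0.01, 0.005, 0, 0],
    [0, 0, 0, 0.01, 0.005, 0, 0],
    [0, 0, 0, 0.01, 0.006, 0, 0]
  ]
}}

```text
clock: 21.55
tcp_pos: [0.5833, 0.0108, 0.2013]
tool_rot: [-0.03, 0.031, 0.709, -0.704]
contact_force: [5.1, -1.0, -3.6]
width: 0.0001
```

```bash
cat >> h.py <<'E'
def sidehandle():
    S=env.camera('side');f=S['frame'];n=f'pics/sh{int(env.read_state()["clock"]*100)}.png';cv2.imwrite(n,f[:,:,::-1])
    return S
E
python3 -c "
from h import *
for t in (1.09,1.0,.95,.9,.85): st(t)
S=sidehandle();print([(t,proj(S,[lidpt(t)]).round(1).tolist(),proj(S,[lidpt(t,.156)]).round(1).tolist()) for t in (1.09,1,.9)])
a=cv2.imread('pics/side0.png').astype(int)[:,:,::-1];d=abs(S['frame'].astype(int)-a).sum(2)>60
print([(r,np.where(d[r,285:370])[0].min()+285,np.where(d[r,285:370])[0].max()+285) for r in range(100,180,4) if d[r,285:370].any()])"
```

```text
21.55 [0.5833 0.0108 0.2013] F [ 5.1 -1.  -3.6] handle [0.5964 0.0087 0.2512] tcp-handle (press mm) [-13.2   0.9 -49.9] tilt [ 0.    0.01 -1.  ] [-0.1   0.44  1.67  0.01  1.03  1.55]
21.55 [0.5833 0.0108 0.2013] F [ 5.1 -1.  -3.6] handle [0.5808 0.0101 0.2421] tcp-handle (press mm) [  2.5   0.9 -40.8] tilt [ 0.    0.01 -1.  ] [-0.1   0.44  1.67  0.01  1.03  1.55]
21.55 [0.5833 0.0108 0.2013] F [ 5.1 -1.  -3.6] handle [0.5725 0.0108 0.2365] tcp-handle (press mm) [ 10.8   0.9 -35.1] tilt [ 0.    0.01 -1.  ] [-0.1   0.44  1.67  0.01  1.03  1.55]
21.55 [0.5833 0.0108 0.2013] F [ 5.1 -1.  -3.6] handle [0.5645 0.0115 0.2304] tcp-handle (press mm) [ 18.8   0.9 -29.1] tilt [ 0.    0.01 -1.  ] [-0.1   0.44  1.67  0.01  1.03  1.55]
21.55 [0.5833 0.0108 0.2013] F [ 5.1 -1.  -3.6] handle [0.5568 0.0121 0.224 ] tcp-handle (press mm) [ 26.5   0.9 -22.7] tilt [ 0.    0.01 -1.  ] [-0.1   0.44  1.67  0.01  1.03  1.55]
[(1.09, [[315.5, 116.8]], [[322.8, 130.9]]), (1, [[309.9, 120.3]], [[318.5, 133.6]]), (0.9, [[304.1, 124.8]], [[314.1, 137.1]])]
[(100, np.int64(304), np.int64(320)), (104, np.int64(304), np.int64(319)), (108, np.int64(305), np.int64(318)), (112, np.int64(307), np.int64(316)), (116, np.int64(307), np.int64(320)), (120, np.int64(302), np.int64(318)), (124, np.int64(300), np.int64(320)), (128, np.int64(303), np.int64(323)), (132, np.int64(307), np.int64(325)), (136, np.int64(311), np.int64(331)), (140, np.int64(313), np.int64(333)), (144, np.int64(313), np.int64(335)), (148, np.int64(316), np.int64(337)), (152, np.int64(319), np.int64(340)), (156, np.int64(323), np.int64(341)), (160, np.int64(326), np.int64(343)), (164, np.int64(329), np.int64(345)), (168, np.int64(333), np.int64(347)), (172, np.int64(336), np.int64(348)), (176, np.int64(350), np.int64(350))]
```

The lid follows at 5–6 N and is now at about 0.9 rad. Continuing along the arc.

{"api": "jog_arm", "payload": {
  "steps": [
    [0, 0, 0, 0.01, 0.008, 0, 0],
    [0, 0, 0, 0.009, 0.009, 0, 0],
    [0, 0, 0, 0.008, 0.009, 0, 0],
    [0, 0, 0, 0.008, 0.009, 0, 0],
    [0, 0, 0, 0.007, 0.009, 0, 0]
  ]
}}

```text
clock: 22.1
tcp_pos: [0.5411, 0.0144, 0.159]
tool_rot: [-0.027, 0.034, 0.709, -0.704]
contact_force: [4.3, -0.4, -0.9]
width: -0.0
```

```bash
python3 -c "
from h import *
for t in (.7,.65,.6,.55,.5): st(t)
S=sidehandle();print([(t,proj(S,[lidpt(t)]).round(1).tolist()) for t in (.7,.6,.5)])
a=cv2.imread('pics/side0.png').astype(int)[:,:,::-1];d=abs(S['frame'].astype(int)-a).sum(2)>60
g=S['frame'].max(2)
for r in range(128,160,2): print(r,g[r,272:310].tolist())"
```

```text
22.1 [0.5411 0.0144 0.159 ] F [ 4.3 -0.4 -0.9] handle [0.5358 0.0139 0.2025] tcp-handle (press mm) [  5.2   0.9 -43.4] tilt [ 0.01  0.01 -1.  ] [-0.1   0.42  1.83  0.01  0.88  1.55]
22.1 [0.5411 0.0144 0.159 ] F [ 4.3 -0.4 -0.9] handle [0.5296 0.0145 0.1946] tcp-handle (press mm) [ 11.5   0.9 -35.6] tilt [ 0.01  0.01 -1.  ] [-0.1   0.42  1.83  0.01  0.88  1.55]
22.1 [0.5411 0.0144 0.159 ] F [ 4.3 -0.4 -0.9] handle [0.5237 0.015  0.1865] tcp-handle (press mm) [ 17.4   0.9 -27.5] tilt [ 0.01  0.01 -1.  ] [-0.1   0.42  1.83  0.01  0.88  1.55]
22.1 [0.5411 0.0144 0.159 ] F [ 4.3 -0.4 -0.9] handle [0.5183 0.0155 0.1781] tcp-handle (press mm) [ 22.8   0.9 -19. ] tilt [ 0.01  0.01 -1.  ] [-0.1   0.42  1.83  0.01  0.88  1.55]
22.1 [0.5411 0.0144 0.159 ] F [ 4.3 -0.4 -0.9] handle [0.5132 0.0159 0.1694] tcp-handle (press mm) [ 27.9   0.9 -10.3] tilt [ 0.01  0.01 -1.  ] [-0.1   0.42  1.83  0.01  0.88  1.55]
[(0.7, [[293.8, 135.4]]), (0.6, [[289.6, 141.3]]), (0.5, [[285.9, 147.6]])]
128 [142, 141, 144, 142, 144, 144, 144, 143, 143, 145, 139, 143, 141, 142, 141, 142, 138, 142, 144, 104, 36, 57, 4
[... 2195 characters left out ...]
 142, 145, 144, 141, 144, 142, 141, 139, 142, 144, 142, 144, 141, 96, 129, 172, 157, 154, 53, 87, 104, 112, 143, 155, 144, 93, 76]
154 [140, 142, 143, 143, 144, 142, 142, 142, 142, 143, 143, 144, 145, 143, 143, 142, 141, 140, 139, 140, 141, 143, 140, 139, 99, 106, 107, 121, 173, 209, 188, 69, 90, 100, 92, 79, 67, 75]
156 [142, 143, 143, 143, 143, 142, 141, 143, 144, 141, 142, 142, 142, 143, 142, 141, 141, 142, 142, 143, 141, 143, 144, 143, 101, 105, 104, 110, 105, 124, 172, 102, 61, 89, 71, 58, 52, 55]
158 [142, 145, 144, 143, 142, 144, 144, 145, 143, 143, 143, 144, 143, 143, 141, 140, 142, 141, 142, 144, 143, 145, 144, 141, 100, 112, 160, 123, 109, 113, 151, 148, 134, 112, 71, 91, 113, 102]
```

The lid is at about 0.6 rad, with the handle at (288,141). Now I'll lift, step over the sleeve and press down.

{"api": "jog_arm", "payload": {
  "steps": [
    [0, 0, 0, -0.003, -0.01, 0, 0],
    [0, 0, 0, 0, -0.015, 0, 0],
    [0, 0, 0, 0.017, 0, 0.001, 0],
    [0, 0, 0, 0, 0.006, 0, 0],
    [0, 0, 0, 0.005, 0.009, 0, 0],
    [0, 0, 0, 0.006, 0.01, 0, 0]
  ]
}}

```text
clock: 22.75
tcp_pos: [0.5176, 0.0153, 0.1635]
tool_rot: [-0.026, 0.035, 0.709, -0.704]
contact_force: [-2.1, -0.3, 4.2]
width: 0.0001
```

```bash
python3 -c "
from h import *
for t in (.6,.5): st(t)"
```

```text
22.75 [0.5176 0.0153 0.1635] F [-2.1 -0.3  4.2] handle [0.5237 0.015  0.1865] tcp-handle (press mm) [ -6.1  -0.2 -23. ] tilt [ 0.01  0.01 -1.  ] [-0.1   0.39  1.88  0.01  0.87  1.55]
22.75 [0.5176 0.0153 0.1635] F [-2.1 -0.3  4.2] handle [0.5132 0.0159 0.1694] tcp-handle (press mm) [ 4.4 -0.2 -5.9] tilt [ 0.01  0.01 -1.  ] [-0.1   0.39  1.88  0.01  0.87  1.55]
```

{"api": "jog_arm", "payload": {
  "steps": [
    [0, 0, 0, 0.004, 0.011, 0, 0],
    [0, 0, 0, 0.006, 0.012, 0, 0],
    [0, 0, 0, 0.006, 0.013, 0, 0],
    [0, 0, 0, 0.005, 0.013, 0, 0],
    [0, 0, 0, 0.004, 0.013, 0, 0],
    [0, 0, 0, 0.003, 0.012, 0, 0]
  ]
}}

```text
clock: 23.35
tcp_pos: [0.49, 0.0182, 0.0851]
tool_rot: [-0.027, 0.034, 0.709, -0.704]
contact_force: [0.6, -1.3, 0.1]
width: -0.0001
```

```bash
python3 -c "
from h import *
for t in (.3,.2,.1,.15,0): st(t)"
```

```text
23.35 [0.49   0.0182 0.0851] F [ 0.6 -1.3  0.1] handle [0.4977 0.0172 0.1324] tcp-handle (press mm) [ -7.7   0.3 -47.3] tilt [ 0.01  0.01 -1.  ] [-0.1   0.47  2.02  0.01  0.64  1.54]
23.35 [0.49   0.0182 0.0851] F [ 0.6 -1.3  0.1] handle [0.4927 0.0177 0.1129] tcp-handle (press mm) [ -2.8   0.3 -27.8] tilt [ 0.01  0.01 -1.  ] [-0.1   0.47  2.02  0.01  0.64  1.54]
23.35 [0.49   0.0182 0.0851] F [ 0.6 -1.3  0.1] handle [0.4897 0.0179 0.0931] tcp-handle (press mm) [ 0.2  0.3 -8. ] tilt [ 0.01  0.01 -1.  ] [-0.1   0.47  2.02  0.01  0.64  1.54]
23.35 [0.49   0.0182 0.0851] F [ 0.6 -1.3  0.1] handle [0.491  0.0178 0.103 ] tcp-handle (press mm) [ -1.    0.3 -17.9] tilt [ 0.01  0.01 -1.  ] [-0.1   0.47  2.02  0.01  0.64  1.54]
23.35 [0.49   0.0182 0.0851] F [ 0.6 -1.3  0.1] handle [0.4887 0.018  0.073 ] tcp-handle (press mm) [ 1.2  0.3 12.1] tilt [ 0.01  0.01 -1.  ] [-0.1   0.47  2.02  0.01  0.64  1.54]
```

```bash
python3 -c "
from h import *
S=sidehandle();print([(t,proj(S,[lidpt(t)]).round(1).tolist()) for t in (.5,.4,.3,.2,.15,.1)])
g=S['frame'].max(2);k=(g<45).astype(np.uint8)[100:200,262:300]
n,l,s,c=cv2.connectedComponentsWithStats(k);print([(s[i].tolist(),c[i].round(1).tolist()) for i in range(1,n) if s[i][4]>4],'offset 262,100')
for r in range(160,186,2): print(r,g[r,266:312].tolist())
p,_=pose();print(proj(S,[p,p+[0,0,.025]]))"
```

```text
[(0.5, [[285.9, 147.6]]), (0.4, [[282.9, 154.2]]), (0.3, [[280.6, 161.0]]), (0.2, [[279.0, 167.9]]), (0.15, [[278.4, 171.3]]), (0.1, [[278.1, 174.8]])]
[([1, 6, 27, 61, 817], [14.4, 27.7]), ([12, 60, 1, 7, 7], [12.0, 63.0]), ([13, 69, 7, 8, 22], [16.0, 71.5]), ([25, 95, 3, 5, 6], [25.8, 97.3])] offset 262,100
160 [144, 143, 145, 143, 141, 145, 148, 144, 44, 112, 64, 37, 44, 41, 36, 52, 119, 151, 144, 145, 143, 142, 141, 142, 140, 141, 144, 142, 145, 140, 100, 103, 107, 99, 110, 114, 151, 146, 138, 148, 156, 153, 139, 160, 158, 158]
162 [145, 143, 144, 144, 143, 146, 147, 145, 40, 114, 73, 36, 42, 42, 35, 55, 119, 151, 143, 141, 142, 140, 141, 142, 141, 141, 144, 142, 144, 140, 106, 106, 115, 115, 108, 113, 150, 146, 136, 146, 151, 145, 138, 157, 153, 153]
164 [146, 144, 145, 142, 144, 143, 150, 144, 36, 110, 77, 37, 45, 53, 35, 50, 114, 153, 147, 144, 142, 142, 142, 145, 141, 141, 142, 143, 144, 144, 111, 108, 124, 126, 108, 113, 147, 144, 140, 148, 146, 137, 134, 156, 152, 151]
166 [148, 144, 143, 142, 141, 141, 150, 141, 30, 105, 75, 29, 33, 34, 33, 47, 112, 149, 141, 141, 138, 140
[... 1442 characters left out ...]
142, 144, 144, 144, 143, 144, 144, 144, 144, 145, 145, 144, 145, 144, 143, 142, 142, 142, 142, 142, 142, 142, 135, 133, 139, 123, 109, 116, 126, 93, 109, 128, 114, 119, 114, 114, 123, 111, 109, 99, 96]
182 [145, 144, 142, 136, 140, 143, 145, 142, 145, 143, 144, 144, 144, 147, 142, 144, 145, 144, 145, 143, 143, 144, 144, 145, 144, 143, 142, 139, 96, 97, 92, 114, 101, 99, 98, 90, 69, 76, 77, 88, 86, 86, 85, 87, 93, 88]
184 [145, 147, 139, 137, 140, 143, 144, 144, 144, 144, 142, 142, 145, 144, 144, 144, 143, 143, 143, 144, 143, 143, 143, 145, 143, 143, 144, 143, 107, 117, 92, 78, 115, 108, 88, 77, 72, 75, 67, 43, 42, 52, 63, 65, 61, 59]
[[277.84243594 178.03724812]
 [277.61696557 169.45130562]]
```

The handle is at (278,171), so θ is about 0.15 with the tip resting on the sleeve. Continuing down.

{"api": "jog_arm", "payload": {
  "steps": [
    [0, 0, 0, 0.001, 0.01, 0, 0],
    [0, 0, 0, 0, 0.009, 0, 0],
    [0, 0, 0, 0, 0.006, 0, 0],
    [0, 0, 0, 0, 0.003, 0, 0]
  ]
}}

```text
clock: 23.8
tcp_pos: [0.4888, 0.0186, 0.0546]
tool_rot: [-0.028, 0.033, 0.709, -0.704]
contact_force: [-17.9, -0.9, 72.7]
width: 0.0002
```

{"api": "jog_arm", "payload": {
  "steps": [
    [0, 0, 0, 0, 0.003, 0, 0]
  ]
}}

```text
clock: 23.9
tcp_pos: [0.4889, 0.0186, 0.0544]
tool_rot: [-0.028, 0.033, 0.709, -0.704]
contact_force: [-22.1, 0.3, 85.5]
width: 0.0
```

```bash
python3 -c "
from h import *
st(0)"
```

```text
23.9 [0.4889 0.0186 0.0544] F [-22.1   0.3  85.5] handle [0.4887 0.018  0.073 ] tcp-handle (press mm) [  0.1   0.6 -18.6] tilt [ 0.01  0.01 -1.  ] [-0.1   0.53  2.04  0.01  0.57  1.54]
```

Firm stop at the down height. Lifting clear.

{"api": "jog_arm", "payload": {
  "steps": [
    [0, 0, 0, 0, -0.01, 0, 0],
    [0, 0, 0, 0, -0.03, 0, 0],
    [0, 0, 0, 0, -0.04, 0, 0],
    [0, 0, 0, 0, -0.04, 0, 0],
    [0, 0, 0, 0, 0, 0, 0],
    [0, 0, 0, 0, 0, 0, 0]
  ]
}}

```text
clock: 24.5
tcp_pos: [0.4893, 0.0176, 0.1802]
tool_rot: [-0.026, 0.035, 0.709, -0.704]
contact_force: [0.1, 0.5, -0.3]
width: 0.0
```

```bash
python3 -c "
from h import *
st(0)
S=sidehandle();g=S['frame'].max(2)
print([(t,proj(S,[lidpt(t)]).round(1).tolist(),proj(S,[lidpt(t)+[0,-.03,.008]]).round(1).tolist()) for t in (.08,.04,0,-.02)])
k=(g<45).astype(np.uint8)[165:190,268:290];y,x=np.nonzero(k);print('dark',x.min()+268,x.max()+268,y.min()+165,y.max()+165,x.mean()+268,y.mean()+165,len(x))
a=cv2.imread('pics/side0.png').astype(int)[:,:,::-1];d=abs(S['frame'].astype(int)-a).sum(2)>60
for n,b in dict(tape=(245,207,42,30),loupe=(353,204,22,28),therm=(372,230,30,25),tongs=(244,240,35,48)).items():
  x,y,w,h=b;print(n,d[y:y+h,x:x+w].sum())
W=env.camera('wrist');print(proj(W,[lidpt(0),lidpt(0,.156)]).round(0));cv2.imwrite('pics/wend.png',W['frame'][:,:,::-1])"
```

```text
24.5 [0.4893 0.0176 0.1802] F [ 0.1  0.5 -0.3] handle [0.4887 0.018  0.073 ] tcp-handle (press mm) [  0.7  -0.4 107.2] tilt [ 0.01  0.01 -1.  ] [-0.1   0.33  1.92  0.01  0.88  1.55]
[(0.08, [[278.0, 176.2]], [[280.5, 176.5]]), (0.04, [[277.9, 178.9]], [[280.4, 179.3]]), (0, [[277.9, 181.7]], [[280.4, 182.1]]), (-0.02, [[277.9, 183.0]], [[280.5, 183.5]])]
dark 275 280 177 186 277.258064516129 180.6451612903226 31
tape 277
loupe 0
therm 0
tongs 0
[[316. 197.]
 [316. 141.]]
```

Handle at rows 177–186, matching θ between about 0 and 0.015. I'll check the tape region's pixel change (possibly shadow) before handing in.

```bash
python3 -c "
from h import *
S=env.camera('side')
def tm(f):
    h=cv2.cvtColor(f,cv2.COLOR_RGB2HSV)[200:245,236:300];m=((abs(h[:,:,0].astype(int)-22)<7)&(h[:,:,1]>75)).astype(np.uint8);k=max(cv2.findContours(m,0,1)[0],key=cv2.contourArea);return cv2.boundingRect(k),cv2.contourArea(k)
print(tm(cv2.imread('pics/side0.png')[:,:,::-1].copy()),tm(S['frame']))
s=env.read_state();print(s['clock'],s['dq'],s['contact_force'])"
```

```text
((10, 12, 41, 25), 797.0) ((10, 12, 41, 25), 808.5)
24.65 [ 0.00047456  0.00918512  0.00266327 -0.00078873  0.00377203  0.00016298] [-0.25712932 -0.22493632 -0.58166307]
```

The tape hasn't moved, so the change was only shadow. Handing in.

```bash
python3 -c "
from plant import env
print(env.hand_in())"
```

```text
the job is handed in; nothing more can be done
None
```

The job is handed in. The tan board and then the second print (picture up) are stacked on the first print in the press. The lid is pushed down to its stop and the arm is clear of everything. It took about 25 s of the 72 s. The hand-in gives no verdict, so what follows rests on my own measurements.

**Last checks**
- **Board:** it measured 63.4 x 115.7 mm in the plane where its top should be. It was within about 1 mm of the press centre and square to within 0.1°.
- **Second print:** its edges fell within about 1–2 px of where a centred, flat print should appear at its correct height. I checked this before closing the lid.
- **Lid:** it reached a firm stop at 85 N (the wrist limit is 120 N). Afterwards the side camera put it at roughly 0 to 0.015 rad, against the 0.04 rad limit. I could not see the stack again under the closed lid.
- **Other things on the table:** the tape's outline is unchanged, and the pixels around the loupe, thermometer and tongs did not change.

**What went wrong on the way**
- **Board grasp:** my first two grips closed above the board, because the fingertips sit about 25–35 mm behind the reported TCP. A lower grip fixed it.
- **Sideways offset:** both held boards sat 1–2 mm to one side of where I expected. I corrected this against the press in the wrist camera before lowering.
- **Lid push:** the first attempt nearly jammed at 39 N, pushing straight down with the fingertips. I pushed from the hinge side instead and finished from above.

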